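# Square up two glaze test tiles under the comparison lamp

## Task

The standard and the trial must lie side by side under the lamp before they are compared. Keep your fingers off the tiles: take the yellow-handled spatula and nudge them with its blade, gently - first the white tile into the corner of the stand's fence, tight against both strips, then the dark blue tile against the back strip and tight along the white tile's right side. Then lay the spatula flat on the worktop again, off the stand, and leave the other things on the bench where they are.

Things in the scene. Friction and masses are not known exactly. Their poses are not given: they have to be found in the camera images.
- stand: Tile comparison stand, fixed: grey base 235 mm deep (its x, to its back), 260 wide (its y, to its left), flat plate 24 above the worktop. Black hand rest, 34 high, 20 deep, along the plate's front edge. White lamp head on a column at the back: its underside is 80 above the plate, its top 124, its front face 50 in front of the back fence strip. Origin: centre of the underside.
- corner (a point): Inner corner of the fence, at plate height. Its x axis points to the stand's back, y to its left. Back strip: face at x = 0, from y = 0 to the right, 160 mm long. Left strip: face at y = 0, from x = 0 forward (-x), 60 mm long. Both are 10 mm high. The hand rest's rear edge is 170 mm in front of the back strip, so a spatula reaching over it must dip 20 to 30 degrees or more to meet the plate.
- white_tile_mid (a point): Centre (half-way up) of the white speckled test tile, loose on the stand's plate: 75 mm long (its x), 40 wide (its y), 7 thick, 45 g. It starts nearer the corner, some 10 to 35 mm from each strip, long side pointing roughly to the back strip, which is how it must finish (either end first). Slides easily.
- blue_tile_mid (a point): Centre of the dark blue test tile, same size and weight, loose on the plate to the right of the white one and pointing the same way; it also finishes with its long side square to the back strip.
- spatula_grip (a point): Grip point of the spatula, half-way up in its yellow handle, which is 22 mm wide and 16 high here and lies flat on the worktop right of the stand. x axis along the spatula to the blade, y across it, z up out of its flat face. 80 g, 295 long; it balances 50 mm ahead of this point. Orange blade: 89 long, 52 wide, thinning to 2 mm at the end.
- spatula_tip (a point): Middle of the blade's end edge, 208 mm ahead of the grip point and 5 lower. Same axes. The end edge is straight for 15 mm either side; the corners are bevelled, from (0, 16) to (-10, 24) mm from this point, full width 26 either side from 20 mm back. As it lies, the blade's underside here is 2 mm above the worktop; dip the end to reach the tiles.
- green_tile: green test tile, 75 x 40 x 8 mm, lying on the worktop left of the stand; origin under its middle
- red_tile: rust-red test tile, 75 x 40 x 8 mm, lying on the worktop left of the stand; origin under its middle
- tape: roll of masking tape, 96 mm wide, 25 mm tall, lying front left; origin under its middle
- brush: white-handled round brush, 248 mm long, lying on the worktop far right; origin under its middle
There are look-alikes about, which are no part of the job. Leave any purple look-alike of the part that bears blue_tile_mid alone. What is shaped like the part that bears white_tile_mid but pink is not meant.

How it is judged:
By the outcome, as a careful person would: the job done as asked, in the order asked, and still so for the second after the job is handed in, with the robot touching nothing.
It also fails if it takes over 69 s, if anything falls off the work surface, if the arm or the gripper's body presses on something with over 40 N, if the wrist force passes 120 N, or if a joint passes its speed limit or range.

## Robot

A 6-joint arm with a two-finger parallel gripper is mounted at the origin on a cart in front of the work surface, level with it; the furniture and walls round the work are solid. World frame = base frame: x ahead of the robot, y to its left, z up, the work surface at z = 0. Lengths are in m, angles in rad, forces in N, time in s.
With the tool pointing down it reaches from about 0.325 to 1 m from the base axis. Payload 5.1 kg.
Tool frame: the origin (TCP) lies at the centre of the arm's flange, where the gripper is bolted on; the fingertips stand 173 mm ahead of it and the grasp point (between the pads) lies 155 mm ahead of it; z points along the fingers, y is the line along which they close (so a half turn about z gives the same grasp; the last joint's range is limited). The gripper opens to 85 mm and grips with 20 to 120 N. Pads are 22 mm wide; open, the fingers measure 114 mm over their backs; the gripper's body (76 mm by 85 mm) begins 54 mm behind the grasp point. The pads swing forward as they close: fully open they stand 13 mm farther back than shut.
Start: joints at [-1.423, 0.124, 1.65, -0, 1.367, -0.083], TCP at [0.149, -0.633, 0.405] pointing down, gripper open.
Joint ranges: [-2.61, 2.61], [-1.02, 2.33], [0.03, 2.71], [-1.35, 4.49], [0.32, 2.68], [-2.91, 2.91]. Speed limits (rad/s): [2.57, 2.57, 3.14, 3.14, 3.14, 3.14].

## Interface

Orientations are given as a unit quaternion [w, x, y, z].
In Python, from workcell import arm gives the robot as it stands.
- The arm moves only by the tool step_arm, never from a script. Its argument "motion" is a list of rows, each an object with "twist": the turn, a rotation vector about the tool's x, y, z in rad, a list of three; "delta_pos": the shift along the tool's x, y, z in m, a list of three; "jaw": the opening, from 0 (shut) to 1 (fully open). In form: [{"twist": [rx, ry, rz], "delta_pos": [x, y, z], "jaw": jaw}, ...]. A call has exactly 10 rows; each row shifts and turns the commanded pose from where the row before left it, along the tool's axes as they then stand; what a row does not reach is not made up. A row lasts 1/10 s, in which the tool goes at most 50 mm and 8.59 degrees, less where a joint would pass 70% of its speed; a pose out of reach is approached as far as the arm can. A call is refused whole if a number of a shift passes 0.05 or a number of a turn 0.15, either way. A call with a gripper value outside its range is refused whole. The fingers move at their own pace and stop on an object; "squeeze" is the grip in N (left out, the last holds). Time passes only in rows, so rows that do not move let the fingers close, or fill a call up. It gives the time, the measured TCP pose, the force, the opening and the grip force at its end, in the units of the state.
- arm.get_state(): the state, without advancing time (a new reading comes with each control period).
- arm.get_image(name): name is "side" or "top"; returns the picture (420x560x3 uint8, red, green, blue); there is no depth.
- arm.camera_model(name): a dict with "camera_matrix" (3x3 intrinsics, pixels), "rvec" (rotation vector, rad) and "tvec" (3), from world to camera coordinates, as OpenCV has them. Camera axes: x right, y down, z forward; pixel columns grow to the right and rows downward; lengths in m; the calibration is good to about 2 mm. A picture is of the moment at which its call begins. camera_model takes no time and is no camera call.
- arm.job_done(): hands the job in; it is judged then, once.
Trained networks look in the newest picture that a camera, given by its name, has taken for a name from the list of things; names that differ only in an ending like _2 or _b are one class to them, and where a whole thing is asked for, a point or a joint stands for the part that bears it (a point fixed in the world has none). Each returns a list of dicts, best first, with "confidence" (0 to 1); they miss things now and then, are a little off and sometimes report something else, mostly with a low value. They report only what shows in the picture. A call takes as long as a camera call. They do not tell look-alikes from the thing itself.
- arm.search_frame(camera, name): "centre" ([column, row] in pixels, amid what is visible of it).
- arm.silhouettes(camera, name): "mask" (420x560 bool, what is visible of it) and "centre" ([column, row] in pixels, amid what is visible of it).
The state is a dict: "t": time; "q": joint angles; "qvel": joint speeds; "joint_torque": joint torques, N m; "ee_pos": TCP position; "orientation": TCP orientation; "wrist_force": force on the tool from outside, world axes, zero at the start; "wrist_torque": the same for the moment, N m; "grip_width": finger opening in m; "grip_force": force on a finger pad.
Only numpy, scipy, OpenCV 4.12 (cv2) and the standard library are available. Lean on these libraries where they do the work, as an engineer would, in place of code of your own. Each camera call takes 0.05 s, during which the arm holds its last target. There are 200 camera calls.

## Working session

There is one attempt and no reset: what is moved stays moved. The work goes in short steps, Python scripts to look and compute and a tool call to move; the robot and the scene stay as the last step left them, time stands still between calls to the robot, and variables do not carry over. Pictures are saved under pics/ and viewed, at most 10 in all, crops included, and the job is handed in when it is done.

Besides the shell and the picture viewer there is one more tool, called after "Emit:" by a JSON object that holds its "api" and its "payload". step_arm: Moves the arm, as the interface text tells. Its arguments: {"type":"object","properties":{"motion":{"type":"array"},"squeeze":{"type":"number"}},"required":["motion"]}

```bash
ls; mkdir -p pics; cat > h.py <<'E'
import numpy as np, cv2
from scipy.spatial.transform import Rotation as R
from workcell import arm
def cam(n):
    m=arm.camera_model(n); K=np.array(m["camera_matrix"],float); Rm=cv2.Rodrigues(np.array(m["rvec"],float))[0]; t=np.array(m["tvec"],float).ravel()
    return K,Rm,t
def unproj(n,uv,z):
    K,Rm,t=cam(n); uv=np.atleast_2d(np.array(uv,float))
    d=np.c_[uv,np.ones(len(uv))]@np.linalg.inv(K).T@Rm; c=-Rm.T@t
    return c+d*((z-c[2])/d[:,2])[:,None]
def proj(n,P):
    K,Rm,t=cam(n); p=(np.atleast_2d(P)@Rm.T+t)@K.T
    return p[:,:2]/p[:,2:]
def snap(n,f):
    im=np.array(arm.get_image(n)); cv2.imwrite(f,cv2.cvtColor(im,cv2.COLOR_RGB2BGR)); return im
E
python3 - <<'E'
from h import *
for n in("top","side"):
    im=snap(n,f"pics/{n}0.png"); K,Rm,t=cam(n); print(n,K[0,0],"c",-Rm.T@t,"z",Rm[2])
    for o in["stand","corner","white_tile_mid","blue_tile_mid","spatula_grip","spatula_tip"]:
        for d in arm.search_frame(n,o)[:3]: print(n,o,np.round(d["centre"],1),round(d["confidence"],2),np.round(unproj(n,d["centre"],{"stand":0.1,"spatula_grip":.008,"spatula_tip":.003}.get(o,.028))[0],3))
E
```

```text
pics
top 426.1392645546765 c [0.42611688 0.0027273  1.22904953] z [ 0.08161664 -0.00584766 -0.99664664]
top stand [224.1 173.1] 0.75 [0.615 0.151 0.1  ]
top corner [224.9 174.7] 0.81 [0.622 0.158 0.028]
top white_tile_mid [212.8 174.7] 0.67 [0.623 0.193 0.028]
top white_tile_mid [230.5 274.4] 0.62 [0.341 0.145 0.028]
top blue_tile_mid [319.4 145.9] 0.89 [ 0.7   -0.113  0.028]
top blue_tile_mid [320.2 207.1] 0.87 [ 0.525 -0.11   0.028]
top blue_tile_mid [248.9 165.4] 0.64 [0.648 0.09  0.028]
top spatula_grip [379.6 188.2] 0.96 [ 0.578 -0.285  0.008]
top spatula_grip [223.5 174.4] 0.57 [0.627 0.165 0.008]
top spatula_tip [382.7 193.3] 0.74 [ 0.563 -0.295  0.003]
side 390.7823751539428 c [0.29162796 0.80050199 0.6960845 ] z [ 0.23374489 -0.74745374 -0.62183296]
side stand [224.7 243.9] 0.58 [0.603 0.236 0.1  ]
side corner [225.9 244.1] 0.87 [0.637 0.167 0.028]
side white_tile_mid [227.5 253.3] 0.93 [0.62  0.195 0.028]
side white_tile_mid [344.4 276.3] 0.76 [0.338 0.174 0.028]
side blue_tile_mid [328.5 170.3] 0.66 [ 0.476 -0.256  0.028]
side blue_tile_mid [298.6 197.6] 0.63 [ 0.524 -0.082  0.028]
side blue_tile_mid [238.3 224. ] 0.6 [0.64  0.086 0.028]
side spatula_grip [326.5 167.4] 0.58 [ 0.492 -0.302  0.008]
side spatula_tip [320.9 170. ] 0.8 [ 0.507 -0.288  0.003]
```

View pics/top0.png

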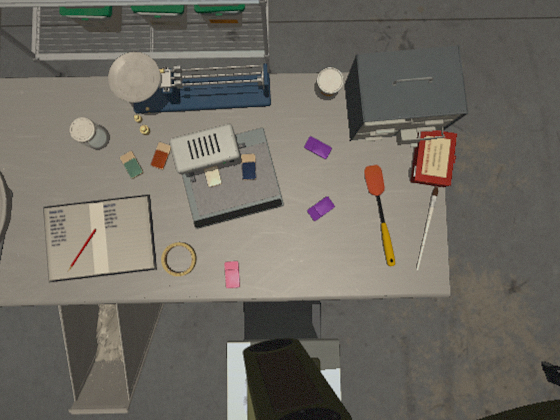

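View pics/side0.png

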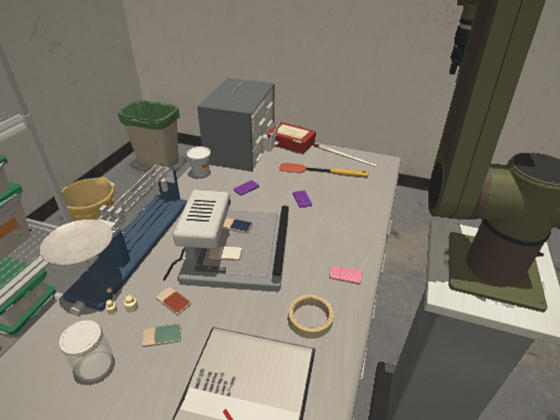

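The top view shows the stand at about (228,172), turned some 14° counter-clockwise. The white tile is at (213,177), half under the lamp, and the blue tile at (249,166). The spatula handle is at (388,240) and its blade at (375,180). The purple tiles at (318,147) and (320,208) and the pink one at (232,274) are look-alikes.

```bash
python3 - <<'E'
import cv2,numpy as np
from h import *
a=cv2.imread("pics/top0.png")[115:235,160:300]; cv2.imwrite("pics/topc.png",cv2.resize(a,None,fx=5,fy=5,interpolation=cv2.INTER_CUBIC))
b=cv2.imread("pics/side0.png")[180:295,170:300]; cv2.imwrite("pics/sidec.png",cv2.resize(b,None,fx=5,fy=5,interpolation=cv2.INTER_CUBIC))
# spatula: colour masks
im=cv2.imread("pics/top0.png"); hsv=cv2.cvtColor(im,cv2.COLOR_BGR2HSV)
for nm,lo,hi,z in(("yellow",(18,120,90),(32,255,255),.012),("orange",(4,120,90),(15,255,255),.004)):
    m=cv2.inRange(hsv,np.array(lo),np.array(hi)); m[:,:360]=0; m[:,402:]=0
    v,u=np.nonzero(m); P=unproj("top",np.c_[u,v],z)[:,:2]; c=P.mean(0); w,V=np.linalg.eigh(np.cov((P-c).T)); d=V[:,1]*np.sign(V[0,1]); s=(P-c)@d; x=(P-c)@V[:,0]
    print(nm,len(u),c.round(4),"yaw",np.degrees(np.arctan2(d[1],d[0])).round(2),"ends",(c+d*s.min()).round(4),(c+d*s.max()).round(4),"w",np.ptp(x).round(3))
E
```

```text
yellow 324 [ 0.4147 -0.3   ] yaw 9.03 ends [ 0.3564 -0.3093] [ 0.4778 -0.29  ] w 0.024
orange 476 [ 0.6038 -0.2713] yaw 9.36 ends [ 0.5587 -0.2787] [ 0.646  -0.2643] w 0.05
```

View pics/topc.png

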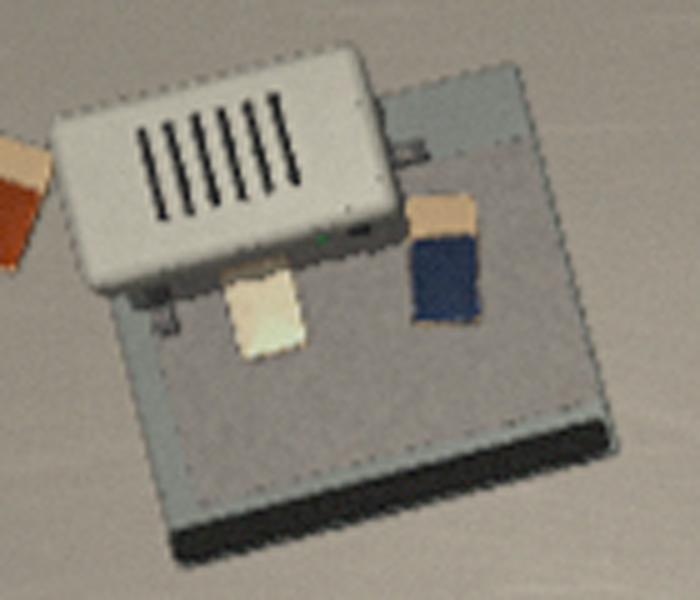

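View pics/sidec.png

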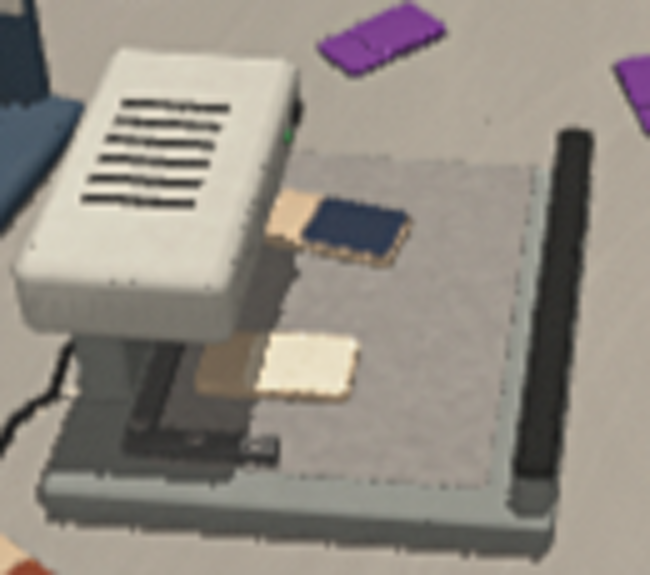

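The side view shows all of the white tile under the lamp, at crop (197–358, 335–398), and the fence's corner at (135,440). The blue tile sits right of it with its back half beige.

```bash
cat >> h.py <<'E'
OFF={"top":(160,115),"side":(170,180)}
def full(n,c): return (np.atleast_2d(np.array(c,float))+.5)/5-.5+np.array(OFF[n])
def rect(n,im,S,z,x0=-.10,x1=.12,y0=-.13,y1=.13,s=.0005):
    # rectified stand-frame view: up = +x(stand), left=+y
    xs=np.arange(x1,x0,-s); ys=np.arange(y1,y0,-s); Y,X=np.meshgrid(ys,xs)
    c,si=np.cos(S[2]),np.sin(S[2]); P=np.c_[(S[0]+c*X-si*Y).ravel(),(S[1]+si*X+c*Y).ravel(),np.full(X.size,z)]
    uv=proj(n,P).astype(np.float32).reshape(*X.shape,2)
    return cv2.remap(im,uv[...,0].copy(),uv[...,1].copy(),cv2.INTER_CUBIC)
def toS(P,S):
    c,s=np.cos(S[2]),np.sin(S[2]); d=np.atleast_2d(P)[:,:2]-S[:2]; return np.c_[d[:,0]*c+d[:,1]*s,-d[:,0]*s+d[:,1]*c]
E
python3 - <<'E'
from h import *
from scipy.optimize import least_squares
o=[("side",(552,515),(-.1175,.13,.024)),("side",(42,476),(.1175,.13,.024)),("side",(552,557),(-.1175,.13,0)),("side",(48,520),(.1175,.13,0)),("top",(517,64),(.1175,-.13,.024)),("top",(617,455),(-.1175,-.13,0))]
def W(S,p):
    c,s=np.cos(S[2]),np.sin(S[2]); return [S[0]+c*p[0]-s*p[1],S[1]+s*p[0]+c*p[1],p[2]]
f=lambda S:np.concatenate([(proj(n,W(S,p))-full(n,c)).ravel() for n,c,p in o])
r=least_squares(f,[.62,.14,.24],loss="soft_l1"); S=r.x; print(S.round(4),np.degrees(S[2]).round(2)); print(f(S).reshape(-1,2).round(2))
np.save("S.npy",S)
for nm,n,z,pts in [("white","side",.031,[(357,338),(352,396),(197,386),(205,335)]),("white","top",.031,[(243,355),(303,343),(288,270),(228,288)]),("blue","side",.031,[(385,257),(410,212),(285,190)]),("blue","top",.031,[(412,320),(478,320),(475,197),(410,195)]),("strips","side",.034,[(245,435),(278,437),(127,430),(150,432)]),("strips","top",.034,[(430,145),(178,330),(155,332)])]:
    print(nm,n,(toS(unproj(n,full(n,pts),z),S)*1000).round(1).tolist())
a=[]
for n,z in(("side",.031),("top",.031)):
    a.append(rect(n,cv2.imread(f"pics/{n}0.png"),S,z))
b=np.hstack(a); b=b[:, :]; print(b.shape); cv2.imwrite("pics/rect.png",cv2.resize(b,None,fx=.769,fy=.769) if 0 else np.vstack([a[0],a[1]])[:,:][:, :])
E
```

```text
[0.615  0.1432 0.2445] 14.01
[[ 0.38  1.31]
 [-0.6   1.55]
 [ 0.21 -0.07]
 [-0.28 -0.18]
 [ 0.83 -0.66]
 [ 2.11  0.28]]
white side [[-12.1, 28.2], [-16.1, 67.8], [58.1, 68.4], [62.1, 33.5]]
white top [[-7.5, 66.1], [-9.8, 31.6], [32.9, 29.4], [31.8, 64.8]]
blue side [[-16.7, -32.7], [-24.4, -69.8], [44.6, -81.1]]
blue top [[-13.2, -31.3], [-22.9, -67.5], [45.9, -83.9], [56.7, -48.5]]
strips side [[28.1, 100.4], [12.8, 100.1], [82.8, 102.5], [72.0, 102.8]]
strips top [[80.9, -66.9], [15.3, 97.6], [17.6, 110.4]]
(440, 1040, 3)
```

```bash
python3 - <<'E'
import cv2
a=cv2.imread("pics/rect.png"); print(a.shape); h=a.shape[0]//2
b=cv2.hconcat([a[:h,:400],a[h:,:400]]); cv2.imwrite("pics/rect2.png",b)
E
```

```text
(880, 520, 3)
```

View pics/rect2.png

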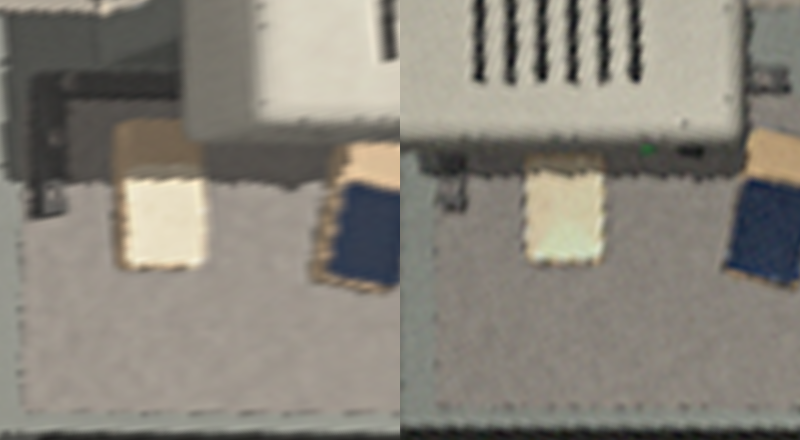

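```bash
python3 - <<'E'
from h import *
s=arm.get_state(); q=s["orientation"]; M=R.from_quat([q[1],q[2],q[3],q[0]]).as_matrix()
print(s["t"],s["ee_pos"],s["grip_width"]); print(M.round(3)); print("toolx yaw",np.degrees(np.arctan2(M[1,0],M[0,0])), "q",np.round(s["q"],3))
print("cabinet",unproj("top",[(349,140),(360,138)],0).round(3), unproj("top",[(349,50),(357,85),(362,122)],.2).round(3))
E
```

```text
0.7 [ 0.1486208  -0.63278174  0.4048008 ] 0.08532555247493313
[[ 0.973  0.229  0.   ]
 [ 0.229 -0.973 -0.   ]
 [-0.     0.    -1.   ]]
toolx yaw 13.220474335907516 q [-1.423  0.124  1.65  -0.     1.367 -0.083]
cabinet [[ 0.723 -0.203  0.   ]
 [ 0.728 -0.235  0.   ]] [[ 0.903 -0.177  0.2  ]
 [ 0.813 -0.194  0.2  ]
 [ 0.719 -0.203  0.2  ]]
```

Emit:
{"api": "step_arm", "payload": {"motion": [{"twist": [0,0,0],"delta_pos": [0.0362,-0.0261,0.0125],"jaw": 1},{"twist": [0,0,0],"delta_pos": [0.0362,-0.0261,0.0125],"jaw": 1},{"twist": [0,0,0],"delta_pos": [0.0362,-0.0261,0.0125],"jaw": 1},{"twist": [0,0,0],"delta_pos": [0.0362,-0.0261,0.0125],"jaw": 1},{"twist": [0,0,0],"delta_pos": [0.0362,-0.0261,0.0125],"jaw": 1},{"twist": [0,0,0],"delta_pos": [0.0362,-0.0261,0.0125],"jaw": 1},{"twist": [0,0,0],"delta_pos": [0.0362,-0.0261,0.0125],"jaw": 1},{"twist": [0,0,0],"delta_pos": [0.0362,-0.0261,0.0125],"jaw": 1},{"twist": [0,0,0],"delta_pos": [0.0362,-0.0261,0.0125],"jaw": 1},{"twist": [0,0,0.072],"delta_pos": [0.0362,-0.0261,0.0125],"jaw": 1}], "squeeze": 60}}

```text
t: 1.7
ee_pos: [0.4423, -0.2944, 0.2797]
orientation: [0.0, 0.997, 0.078, 0.0]
wrist_force: [0.5, -0.6, -0.3]
grip_width: 0.0854
grip_force: 0.0
```

```bash
cat >> h.py <<'E'
S=np.load("S.npy") if __import__("os").path.exists("S.npy") else None
CX,CY=.0725,.097   # fence corner in stand frame
TIP=np.array([.208,0,.173])  # tip in tool frame
def ori(yaw,dip):
    return R.from_euler("z",yaw,degrees=True)*R.from_euler("y",dip,degrees=True)*R.from_euler("x",180,degrees=True)
def cur():
    s=arm.get_state(); q=s["orientation"]; return s,np.array(s["ee_pos"]),R.from_quat([q[1],q[2],q[3],q[0]])
def need(pos,o):
    s,p,r=cur(); print("t",round(s["t"],2),"pos",p.round(4),"F",np.round(s["wrist_force"],2),"w",round(s["grip_width"],4),"gf",round(s["grip_force"],1))
    print("twist",(r.inv()*o).as_rotvec().round(4),"delta after turn",o.inv().apply(np.array(pos)-p).round(4),"before",r.inv().apply(np.array(pos)-p).round(4))
def corner2w(p):  # corner frame xyz (z above plate) -> world
    x,y=p[0]+CX,p[1]+CY; c,s=np.cos(S[2]),np.sin(S[2]); return np.array([S[0]+c*x-s*y,S[1]+s*x+c*y,.024+p[2]])
def needtip(p,yaw,dip): # yaw in stand frame
    o=ori(np.degrees(S[2])+yaw,dip); need(corner2w(p)-o.apply(TIP),o)
def w2corner(P): 
    a=toS(P,S)[0]; return np.array([a[0]-CX,a[1]-CY,np.atleast_2d(P)[0,2]-.024])
def tipnow():
    s,p,r=cur(); T=p+r.apply(TIP); x=r.as_matrix()[:,0]; print("tip corner-frame mm",(w2corner(T)*1e3).round(1),"yaw",np.degrees(np.arctan2(x[1],x[0])-S[2]).round(1),"dip",np.degrees(np.arcsin(-x[2])).round(1))
E
python3 - <<'E'
from h import *
need([.4415,-.2962,.176],ori(9.1,0))
print("lamp",(toS(unproj("top",full("top",[(390,170),(402,205)]),.148),S)*1e3).round(1))
E
```

```text
t 1.7 pos [ 0.4423 -0.2944  0.2797] F [ 0.47 -0.64 -0.27] w 0.0854 gf 0.0
twist [ 0.0009 -0.0007 -0.0019] delta after turn [-0.0011  0.0017  0.1037] before [-0.0012  0.0016  0.1037]
lamp [[ 45.2 -46. ]
 [ 25.9 -47.3]]
```

Emit:
{"api": "step_arm", "payload": {"motion": [{"twist": [0,0,0],"delta_pos": [-0.001,0.0017,0.025],"jaw": 1},{"twist": [0,0,0],"delta_pos": [0,0,0.035],"jaw": 1},{"twist": [0,0,0],"delta_pos": [0,0,0.028],"jaw": 1},{"twist": [0,0,0],"delta_pos": [0,0,0.0157],"jaw": 0.8},{"twist": [0,0,0],"delta_pos": [0,0,0],"jaw": 0.2},{"twist": [0,0,0],"delta_pos": [0,0,0],"jaw": 0},{"twist": [0,0,0],"delta_pos": [0,0,0],"jaw": 0},{"twist": [0,0,0],"delta_pos": [0,0,0],"jaw": 0},{"twist": [0,0,0],"delta_pos": [0,0,0],"jaw": 0},{"twist": [0,0,0],"delta_pos": [0,0,0],"jaw": 0}], "squeeze": 60}}

```text
t: 2.7
ee_pos: [0.4414, -0.2984, 0.1779]
orientation: [0.001, 0.997, 0.079, 0.001]
wrist_force: [0.6, 0.1, 5.9]
grip_width: 0.0189
grip_force: 58.9
```

Emit:
{"api": "step_arm", "payload": {"motion": [{"twist": [0,0,0],"delta_pos": [0,0,-0.02],"jaw": 0},{"twist": [0,0,0],"delta_pos": [0,0,-0.04],"jaw": 0},{"twist": [0,0,0],"delta_pos": [0,0,-0.045],"jaw": 0},{"twist": [0,0,0],"delta_pos": [0,0,-0.045],"jaw": 0},{"twist": [0,-0.109,0],"delta_pos": [0,0,0],"jaw": 0},{"twist": [0,-0.109,0],"delta_pos": [0,0,0],"jaw": 0},{"twist": [0,-0.109,0],"delta_pos": [0,0,0],"jaw": 0},{"twist": [0,-0.109,0],"delta_pos": [0,0,0],"jaw": 0},{"twist": [0,0,0],"delta_pos": [0,0,0],"jaw": 0},{"twist": [0,0,0],"delta_pos": [0,0,0],"jaw": 0}]}}

```text
t: 3.7
ee_pos: [0.4407, -0.2975, 0.3257]
orientation: [0.017, 0.973, 0.078, -0.215]
wrist_force: [-0.0, 0.0, -1.3]
grip_width: 0.0195
grip_force: 59.0
```

```bash
cat >> h.py <<'E'
def orange(n,im):
    h=cv2.cvtColor(im,cv2.COLOR_RGB2HSV); m=cv2.inRange(h,np.array((4,130,80)),np.array((15,255,255)))
    k,l,st,c=cv2.connectedComponentsWithStats(m)
    e=proj(n,TIPW())[0]; j=[i for i in range(1,k) if st[i,4]>40]
    i=min(j,key=lambda i:np.hypot(*(c[i]-e))); v,u=np.nonzero(l==i); return np.c_[u,v],e
def TIPW():
    s,p,r=cur(); return p+r.apply(TIP)
def tipcheck():
    s,p,r=cur()
    for n in("top","side"):
        uv,e=orange(n,np.array(arm.get_image(n)))
        # compare along projected spatula axis & across
        b=proj(n,p+r.apply(TIP-[.05,0,0]))[0]; d=(e-b)/np.linalg.norm(e-b); nn=np.array([-d[1],d[0]])
        a=(uv-e)@d; c=(uv-e)@nn; far=a>a.max()-8
        print(n,"pred tip",e.round(1),"axial excess px",(a.max()+.5).round(1),"lateral px mid",(c[far].min()/2+c[far].max()/2).round(1),"px/mm",(np.linalg.norm(e-b)/50).round(2))
E
python3 - <<'E'
from h import *
tipnow(); tipcheck()
needtip([-.105,-.049,.06],0,25)
E
```

```text
tip corner-frame mm [-232.8 -492.2   57.3] yaw -4.9 dip 24.9
top pred tip [384.  193.1] axial excess px 0.2 lateral px mid -1.0 px/mm 0.33
side pred tip [307.7 147.7] axial excess px 0.3 lateral px mid -0.7 px/mm 0.3
t 3.8 pos [ 0.4405 -0.2977  0.326 ] F [-0.31 -0.52 -0.86] w 0.0193 gf 59.0
twist [-0.0363 -0.0021 -0.0778] delta after turn [ 0.115  -0.4336 -0.0566] before [ 0.081  -0.443  -0.0405]
```

Emit:
{"api": "step_arm", "payload": {"motion": [{"twist": [-0.036,-0.002,-0.078],"delta_pos": [0,0,0],"jaw": 0},{"twist": [0,0,0],"delta_pos": [0.0115,-0.0434,-0.0057],"jaw": 0},{"twist": [0,0,0],"delta_pos": [0.0115,-0.0434,-0.0057],"jaw": 0},{"twist": [0,0,0],"delta_pos": [0.0115,-0.0434,-0.0057],"jaw": 0},{"twist": [0,0,0],"delta_pos": [0.0115,-0.0434,-0.0057],"jaw": 0},{"twist": [0,0,0],"delta_pos": [0.0115,-0.0434,-0.0057],"jaw": 0},{"twist": [0,0,0],"delta_pos": [0.0115,-0.0434,-0.0057],"jaw": 0},{"twist": [0,0,0],"delta_pos": [0.0115,-0.0434,-0.0057],"jaw": 0},{"twist": [0,0,0],"delta_pos": [0.0115,-0.0434,-0.0057],"jaw": 0},{"twist": [0,0,0],"delta_pos": [0.0115,-0.0434,-0.0057],"jaw": 0}]}}

```text
t: 4.8
ee_pos: [0.4576, 0.1109, 0.3292]
orientation: [0.026, 0.969, 0.119, -0.215]
wrist_force: [0.7, -0.1, -1.4]
grip_width: 0.0191
grip_force: 59.1
```

```bash
sed -i 's/^TIP=.*/TIP=np.array([.208,-.002,.174])/' h.py; python3 - <<'E'
from h import *
tipnow(); needtip([-.100,-.049,.012],0,25)
E
```

```text
tip corner-frame mm [-117.9  -88.1   59.7] yaw 0.0 dip 25.0
t 4.8 pos [0.4576 0.1109 0.3292] F [ 0.65 -0.11 -1.37] w 0.0191 gf 59.1
twist [-0.0009 -0.0007  0.0001] delta after turn [ 0.0365 -0.0393  0.0355] before [ 0.0365 -0.0392  0.0356]
```

Emit:
{"api": "step_arm", "payload": {"motion": [{"twist": [0,0,0],"delta_pos": [0.005,-0.02,-0.002],"jaw": 0},{"twist": [0,0,0],"delta_pos": [0.005,-0.0193,-0.002],"jaw": 0},{"twist": [0,0,0],"delta_pos": [0.009,0,0.013],"jaw": 0},{"twist": [0,0,0],"delta_pos": [0.009,0,0.013],"jaw": 0},{"twist": [0,0,0],"delta_pos": [0.0085,0,0.0135],"jaw": 0},{"twist": [0,0,0],"delta_pos": [0,0,0],"jaw": 0},{"twist": [0,0,0],"delta_pos": [0,0,0],"jaw": 0},{"twist": [0,0,0],"delta_pos": [0,0,0],"jaw": 0},{"twist": [0,0,0],"delta_pos": [0,0,0],"jaw": 0},{"twist": [0,0,0],"delta_pos": [0,0,0],"jaw": 0}]}}

```text
t: 5.8
ee_pos: [0.4662, 0.1517, 0.2818]
orientation: [0.026, 0.969, 0.119, -0.215]
wrist_force: [0.5, -0.0, -0.4]
grip_width: 0.0192
grip_force: 59.1
```

```bash
python3 - <<'E'
from h import *
tipnow(); tipcheck(); needtip([-.095,-.049,.003],0,25)
for n in("side","top"):
    im=snap(n,f"pics/{n}1.png")
a=[rect(n,cv2.imread(f"pics/{n}1.png"),S,.031)[:,:400] for n in("side","top")]
cv2.imwrite("pics/r1.png",cv2.hconcat(a))
E
```

```text
tip corner-frame mm [-99.9 -50.7  12.2] yaw 0.0 dip 25.0
top pred tip [216.4 190.3] axial excess px 51.9 lateral px mid -48.5 px/mm 0.3
side pred tip [246.1 251.4] axial excess px -0.1 lateral px mid -1.2 px/mm 0.39
t 5.9 pos [0.4661 0.1517 0.2816] F [ 0.57  0.14 -0.44] w 0.0195 gf 59.1
twist [-0.0003  0.0008  0.0003] delta after turn [ 0.0083 -0.0017  0.006 ] before [ 0.0083 -0.0017  0.006 ]
```

View pics/r1.png

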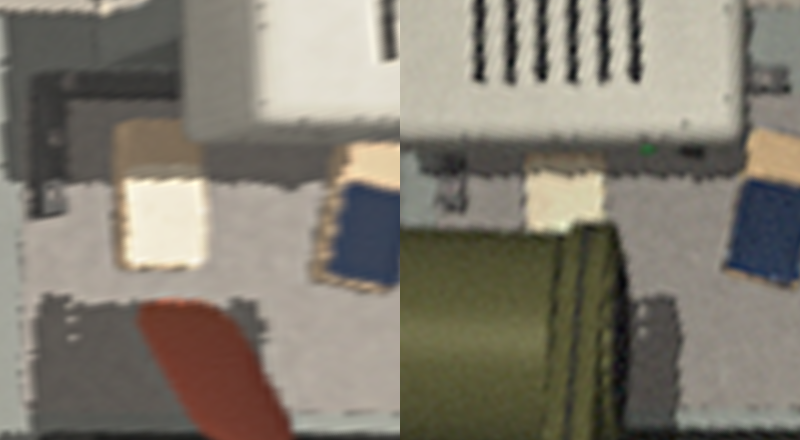

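Emit:
{"api": "step_arm", "payload": {"motion": [{"twist": [0,0,0],"delta_pos": [0.0016,-0.0003,0.001],"jaw": 0},{"twist": [0,0,0],"delta_pos": [0.0016,-0.0003,0.001],"jaw": 0},{"twist": [0,0,0],"delta_pos": [0.0016,-0.0003,0.001],"jaw": 0},{"twist": [0,0,0],"delta_pos": [0.0016,-0.0003,0.001],"jaw": 0},{"twist": [0,0,0],"delta_pos": [0.0016,-0.0003,0.001],"jaw": 0},{"twist": [0,0,0],"delta_pos": [0,0,0],"jaw": 0},{"twist": [0,0,0],"delta_pos": [0,0,0],"jaw": 0},{"twist": [0,0,0],"delta_pos": [0,0,0],"jaw": 0},{"twist": [0,0,0],"delta_pos": [0,0,0],"jaw": 0},{"twist": [0,0,0],"delta_pos": [0,0,0],"jaw": 0}]}}

```text
t: 7.0
ee_pos: [0.4706, 0.1545, 0.2733]
orientation: [0.026, 0.969, 0.119, -0.216]
wrist_force: [0.1, 0.7, -0.4]
grip_width: 0.0192
grip_force: 59.1
```

```bash
python3 - <<'E'
from h import *
tipnow(); s=arm.get_state(); print(np.round(s["wrist_torque"],3))
E
```

```text
tip corner-frame mm [-95.3 -49.    3.5] yaw 0.0 dip 25.1
[ 0.118 -0.201 -0.046]
```

Emit:
{"api": "step_arm", "payload": {"motion": [{"twist": [0,0,0],"delta_pos": [0.0018,0,-0.00085],"jaw": 0},{"twist": [0,0,0],"delta_pos": [0.0018,0,-0.00085],"jaw": 0},{"twist": [0,0,0],"delta_pos": [0.0018,0,-0.00085],"jaw": 0},{"twist": [0,0,0],"delta_pos": [0.0018,0,-0.00085],"jaw": 0},{"twist": [0,0,0],"delta_pos": [0.0018,0,-0.00085],"jaw": 0},{"twist": [0,0,0],"delta_pos": [0.0018,0,-0.00085],"jaw": 0},{"twist": [0,0,0],"delta_pos": [0.0018,0,-0.00085],"jaw": 0},{"twist": [0,0,0],"delta_pos": [0.0018,0,-0.00085],"jaw": 0},{"twist": [0,0,0],"delta_pos": [0.0018,0,-0.00085],"jaw": 0},{"twist": [0,0,0],"delta_pos": [0,0,0],"jaw": 0}]}}

```text
t: 8.0
ee_pos: [0.4882, 0.1588, 0.2733]
orientation: [0.026, 0.969, 0.119, -0.216]
wrist_force: [-0.5, 0.8, -0.6]
grip_width: 0.0193
grip_force: 59.1
```

```bash
cat >> h.py <<'E'
def rside(f,o=0):
    im=np.array(arm.get_image("side")); r=rect("side",im,S,.031); cv2.imwrite(f,cv2.cvtColor(r,cv2.COLOR_RGB2BGR)); return r
E
python3 - <<'E'
from h import *
tipnow(); s=arm.get_state(); print(np.round(s["wrist_force"],2),np.round(s["wrist_torque"],3))
r=rside("pics/r2.png"); a=cv2.imread("pics/r1.png")[:,:400]
cv2.imwrite("pics/r2c.png",cv2.hconcat([a[60:330],cv2.imread("pics/r2.png")[60:330,:400]]))
E
```

```text
tip corner-frame mm [-77.2 -49.    3.5] yaw 0.0 dip 25.1
[-0.49  0.78 -0.57] [ 0.027 -0.21  -0.017]
```

View pics/r2c.png

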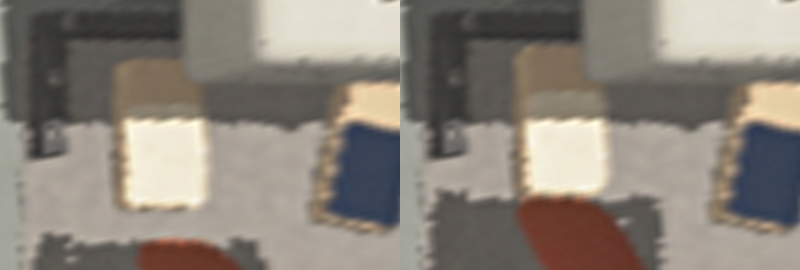

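Emit:
{"api": "step_arm", "payload": {"motion": [{"twist": [0,0,0],"delta_pos": [0.0009,0,-0.0004],"jaw": 0},{"twist": [0,0,0],"delta_pos": [0.0009,0,-0.0004],"jaw": 0},{"twist": [0,0,0],"delta_pos": [0.0005,0,-0.0002],"jaw": 0},{"twist": [0,0,0],"delta_pos": [0,0,0],"jaw": 0},{"twist": [0,0,0],"delta_pos": [0,0,0],"jaw": 0},{"twist": [0,0,0],"delta_pos": [0,0,0],"jaw": 0},{"twist": [0,0,0],"delta_pos": [0,0,0],"jaw": 0},{"twist": [0,0,0],"delta_pos": [0,0,0],"jaw": 0},{"twist": [0,0,0],"delta_pos": [0,0,0],"jaw": 0},{"twist": [0,0,0],"delta_pos": [0,0,0],"jaw": 0}]}}

```text
t: 9.05
ee_pos: [0.4904, 0.1594, 0.2732]
orientation: [0.026, 0.969, 0.119, -0.216]
wrist_force: [0.2, 0.2, 0.1]
grip_width: 0.0192
grip_force: 59.1
```

Emit:
{"api": "step_arm", "payload": {"motion": [{"twist": [0,0,0],"delta_pos": [0.0009,0,-0.0004],"jaw": 0},{"twist": [0,0,0],"delta_pos": [0.0005,0,-0.0002],"jaw": 0},{"twist": [0,0,0],"delta_pos": [0,0,0],"jaw": 0},{"twist": [0,0,0],"delta_pos": [0,0,0],"jaw": 0},{"twist": [0,0,0],"delta_pos": [0,0,0],"jaw": 0},{"twist": [0,0,0],"delta_pos": [0,0,0],"jaw": 0},{"twist": [0,0,0],"delta_pos": [0,0,0],"jaw": 0},{"twist": [0,0,0],"delta_pos": [0,0,0],"jaw": 0},{"twist": [0,0,0],"delta_pos": [0,0,0],"jaw": 0},{"twist": [0,0,0],"delta_pos": [0,0,0],"jaw": 0}]}}

```text
t: 10.05
ee_pos: [0.4919, 0.1597, 0.2731]
orientation: [0.026, 0.969, 0.119, -0.216]
wrist_force: [-0.4, 0.2, -1.4]
grip_width: 0.019
grip_force: 59.1
```

```bash
python3 - <<'E'
from h import *
tipnow(); F=[]
for i in range(4): arm.get_image("side"); s=arm.get_state(); F.append(list(s["wrist_force"])+list(s["wrist_torque"]))
print(np.mean(F,0).round(3),np.std(F,0).round(3))
b=cv2.cvtColor(rside("pics/r3.png"),cv2.COLOR_RGB2GRAY).astype(int)
a=cv2.cvtColor(cv2.imread("pics/r2.png"),cv2.COLOR_BGR2GRAY).astype(int)
for nm,x in(("before",a),("now",b)): print(nm,x[84:120,135:185].mean(1).round(0).astype(int).tolist())
E
```

```text
tip corner-frame mm [-73.4 -49.1   3.3] yaw 0.0 dip 25.1
[-0.025  0.059 -1.158  0.037 -0.208  0.006] [0.463 0.101 0.251 0.006 0.04  0.037]
before [61, 61, 61, 61, 61, 61, 60, 58, 57, 55, 53, 53, 54, 57, 61, 66, 72, 78, 83, 88, 93, 97, 102, 105, 108, 110, 111, 112, 112, 112, 112, 112, 112, 111, 112, 111]
now [61, 60, 60, 60, 60, 59, 58, 56, 55, 55, 56, 60, 66, 75, 84, 93, 101, 107, 111, 113, 113, 113, 113, 113, 112, 112, 112, 112, 112, 112, 112, 112, 112, 112, 111, 111]
```

Emit:
{"api": "step_arm", "payload": {"motion": [{"twist": [0,0,0],"delta_pos": [0.0009,0,-0.0004],"jaw": 0},{"twist": [0,0,0],"delta_pos": [0.0005,0,-0.0002],"jaw": 0},{"twist": [0,0,0],"delta_pos": [0,0,0],"jaw": 0},{"twist": [0,0,0],"delta_pos": [0,0,0],"jaw": 0},{"twist": [0,0,0],"delta_pos": [0,0,0],"jaw": 0},{"twist": [0,0,0],"delta_pos": [0,0,0],"jaw": 0},{"twist": [0,0,0],"delta_pos": [0,0,0],"jaw": 0},{"twist": [0,0,0],"delta_pos": [0,0,0],"jaw": 0},{"twist": [0,0,0],"delta_pos": [0,0,0],"jaw": 0},{"twist": [0,0,0],"delta_pos": [0,0,0],"jaw": 0}]}}

```text
t: 11.3
ee_pos: [0.4932, 0.1601, 0.273]
orientation: [0.026, 0.969, 0.119, -0.216]
wrist_force: [-4.6, -0.6, 1.6]
grip_width: 0.0193
grip_force: 59.0
```

```bash
python3 - <<'E'
from h import *
tipnow(); F=[]
for i in range(4): arm.get_image("side"); s=arm.get_state(); F.append(list(s["wrist_force"])+list(s["wrist_torque"]))
print(np.mean(F,0).round(3))
b=cv2.cvtColor(rside("pics/r4.png"),cv2.COLOR_RGB2GRAY).astype(int)
print("now",b[84:120,135:185].mean(1).round(0).astype(int).tolist())
print("fence",b[70:120,80:105].mean(1).round(0).astype(int).tolist())
E
```

```text
tip corner-frame mm [-72.2 -49.    3.1] yaw 0.0 dip 25.1
[-5.037 -1.373  1.689 -0.17   0.665 -0.016]
now [60, 60, 59, 59, 58, 57, 57, 57, 58, 61, 66, 73, 81, 90, 98, 105, 109, 112, 113, 113, 113, 113, 113, 112, 112, 112, 111, 111, 111, 111, 111, 112, 112, 112, 112, 112]
fence [75, 70, 66, 62, 60, 58, 57, 56, 56, 56, 56, 56, 56, 56, 56, 57, 57, 57, 57, 56, 55, 54, 52, 51, 50, 51, 53, 57, 62, 67, 73, 79, 84, 87, 89, 90, 91, 90, 90, 89, 89, 89, 89, 89, 89, 89, 89, 89, 89, 89]
```

Emit:
{"api": "step_arm", "payload": {"motion": [{"twist": [0,0,0],"delta_pos": [-0.009,0,0.0042],"jaw": 0},{"twist": [0,0,0],"delta_pos": [-0.012,0,0.0056],"jaw": 0},{"twist": [0,0,0],"delta_pos": [-0.0178,0,-0.0381],"jaw": 0},{"twist": [0,0,0],"delta_pos": [-0.0178,0,-0.0381],"jaw": 0},{"twist": [0,0,0],"delta_pos": [-0.0178,0,-0.0381],"jaw": 0},{"twist": [0,0,0],"delta_pos": [-0.0178,0,-0.0381],"jaw": 0},{"twist": [-0.0604,0,-0.1294],"delta_pos": [0,0,0],"jaw": 0},{"twist": [-0.0604,0,-0.1294],"delta_pos": [0,0,0],"jaw": 0},{"twist": [-0.0604,0,-0.1294],"delta_pos": [0,0,0],"jaw": 0},{"twist": [-0.0604,0,-0.1294],"delta_pos": [0,0,0],"jaw": 0}]}}

```text
t: 12.55
ee_pos: [0.4704, 0.1543, 0.4414]
orientation: [0.086, 0.895, 0.39, -0.198]
wrist_force: [0.3, -0.2, -1.0]
grip_width: 0.0192
grip_force: 59.1
```

Emit:
{"api": "step_arm", "payload": {"motion": [{"twist": [-0.0604,0,-0.1294],"delta_pos": [0,0,0],"jaw": 0},{"twist": [-0.0604,0,-0.1294],"delta_pos": [0,0,0],"jaw": 0},{"twist": [-0.0604,0,-0.1294],"delta_pos": [0,0,0],"jaw": 0},{"twist": [-0.0604,0,-0.1294],"delta_pos": [0,0,0],"jaw": 0},{"twist": [-0.0604,0,-0.1294],"delta_pos": [0,0,0],"jaw": 0},{"twist": [-0.0604,0,-0.1294],"delta_pos": [0,0,0],"jaw": 0},{"twist": [-0.0604,0,-0.1294],"delta_pos": [0,0,0],"jaw": 0},{"twist": [0,0,0],"delta_pos": [0,0,0],"jaw": 0},{"twist": [0,0,0],"delta_pos": [0,0,0],"jaw": 0},{"twist": [0,0,0],"delta_pos": [0,0,0],"jaw": 0}]}}

```text
t: 13.55
ee_pos: [0.4709, 0.1544, 0.4413]
orientation: [0.17, 0.602, 0.769, -0.134]
wrist_force: [1.1, 0.2, -0.2]
grip_width: 0.0191
grip_force: 59.1
```

```bash
sed -i 's/^CX,CY=.*/CX,CY=.0750,.097/' h.py; python3 - <<'E'
from h import *
tipnow(); print(np.round(arm.get_state()["q"],2)); needtip([-.055,-.095,.10],90,25); needtip([-.055,-.095,.003],90,25)
b=rside("pics/r5.png"); g=cv2.cvtColor(b,cv2.COLOR_RGB2GRAY).astype(int)
print("back edge",g[90:106,135:185].mean(1).round(0).astype(int).tolist()); print("row across",g[180:220,100:230].mean(0).round(0).astype(int).tolist())
E
```

```text
tip corner-frame mm [-214.2   63.8  171.7] yaw 89.9 dip 25.0
[ 0.3  -0.23  1.94 -0.44  1.46  0.11]
t 13.55 pos [0.4709 0.1544 0.4413] F [ 1.06  0.24 -0.24] w 0.0191 gf 59.1
twist [-0.0016 -0.0003 -0.0012] delta after turn [-0.1135  0.1592  0.1321] before [-0.1133  0.1595  0.1318]
t 13.55 pos [0.4709 0.1544 0.4413] F [ 1.06  0.24 -0.24] w 0.0191 gf 59.1
twist [-0.0016 -0.0003 -0.0012] delta after turn [-0.0725  0.1592  0.22  ] before [-0.0724  0.1596  0.2197]
back edge [54, 54, 55, 58, 63, 69, 77, 86, 93, 100, 104, 107, 108, 108, 108, 108]
row across [154, 154, 154, 153, 151, 149, 146, 144, 140, 136, 132, 127, 123, 119, 115, 113, 113, 114, 115, 119, 124, 131, 140, 150, 163, 175, 186, 197, 207, 216, 223, 228, 230, 231, 231, 230, 230, 230, 231, 231, 230, 230, 230, 230, 230, 230, 230, 230, 229, 229, 228, 228, 227, 227, 226, 226, 225, 225, 226, 226, 226, 226, 226, 226, 227, 227, 227, 227, 227, 228, 228, 228, 229, 229, 229, 229, 228, 227, 227, 226, 226, 225, 225, 224, 224, 224, 225, 225, 225, 226, 226, 227, 228, 230, 232, 233, 234, 233, 230, 227, 222, 216, 210, 204, 197, 190, 183, 177, 171, 166, 162, 158, 154, 151, 149, 147, 147, 147, 147, 147, 147, 148, 148, 148, 149, 149, 148, 148, 148, 147]
```

Emit:
{"api": "step_arm", "payload": {"motion": [{"twist": [0,0,0],"delta_pos": [-0.0288,0.0248,0.01346],"jaw": 0},{"twist": [0,0,0],"delta_pos": [-0.0288,0.0248,0.01346],"jaw": 0},{"twist": [0,0,0],"delta_pos": [-0.0288,0.0248,0.01346],"jaw": 0},{"twist": [0,0,0],"delta_pos": [-0.0288,0.0248,0.01346],"jaw": 0},{"twist": [0,0,0],"delta_pos": [-0.0288,0.0248,0.01346],"jaw": 0},{"twist": [0,0,0],"delta_pos": [0.0169,0,0.0362],"jaw": 0},{"twist": [0,0,0],"delta_pos": [0.0169,0,0.0362],"jaw": 0},{"twist": [0,0,0],"delta_pos": [0.0169,0,0.0362],"jaw": 0},{"twist": [0,0,0],"delta_pos": [0,0,0],"jaw": 0},{"twist": [0,0,0],"delta_pos": [0,0,0],"jaw": 0}]}}

```text
t: 14.6
ee_pos: [0.6298, 0.0303, 0.3209]
orientation: [0.17, 0.601, 0.77, -0.134]
wrist_force: [0.5, -0.7, 0.2]
grip_width: 0.019
grip_force: 59.1
```

```bash
python3 - <<'E'
from h import *
tipnow(); print(np.round(arm.get_state()["q"],2)); tipcheck(); needtip([-.045,-.088,.0045],90,25)
E
```

```text
tip corner-frame mm [-90.7 -95.2  51.3] yaw 90.1 dip 25.0
[ 0.03  0.14  1.79 -0.47  1.16 -0.03]
top pred tip [228.9 179.5] axial excess px -7.1 lateral px mid 3.4 px/mm 0.33
side pred tip [242.4 225.3] axial excess px 2.3 lateral px mid 1.0 px/mm 0.35
t 14.7 pos [0.6308 0.0304 0.3245] F [ 0.17 -0.36  0.07] w 0.0194 gf 59.1
twist [ 0.0031  0.0014 -0.0012] delta after turn [0.0279 0.0441 0.0425] before [0.028  0.0439 0.0426]
```

```bash
cat >> h.py <<'E'
def outl():
    o=np.array([(0,16),(0,-16),(-10,24),(-10,-24),(-20,26),(-20,-26),(-60,26),(-60,-26)])/1e3
    s,p,r=cur(); return p+r.apply(TIP+np.c_[o,np.zeros(len(o))])
def sidecheck():
    im=np.array(arm.get_image("side")); uv,e=orange("side",im); q=proj("side",outl())
    print("pred col min/max,row max",q[:,0].min().round(1),q[:,0].max().round(1),q[:,1].max().round(1),"seen",uv[:,0].min()-.5,uv[:,0].max()+.5,uv[:,1].max()+.5)
E
python3 - <<'E'
from h import *
sidecheck(); tipnow()
E
```

```text
pred col min/max,row max 232.8 255.7 225.6 seen 232.5 254.5 226.5
tip corner-frame mm [-88.  -95.7  55.1] yaw 89.9 dip 25.1
```

Emit:
{"api": "step_arm", "payload": {"motion": [{"twist": [0,0,0],"delta_pos": [0.0071,0,0.0153],"jaw": 0},{"twist": [0,0,0],"delta_pos": [0.0071,0,0.0153],"jaw": 0},{"twist": [0,0,0],"delta_pos": [0.0055,0,0.012],"jaw": 0},{"twist": [0,0,0],"delta_pos": [0.0021,0.0143,-0.001],"jaw": 0},{"twist": [0,0,0],"delta_pos": [0.0021,0.0143,-0.001],"jaw": 0},{"twist": [0,0,0],"delta_pos": [0.0021,0.0143,-0.001],"jaw": 0},{"twist": [0,0,0],"delta_pos": [0.0011,0,0.0023],"jaw": 0},{"twist": [0,0,0],"delta_pos": [0,0,0],"jaw": 0},{"twist": [0,0,0],"delta_pos": [0,0,0],"jaw": 0},{"twist": [0,0,0],"delta_pos": [0,0,0],"jaw": 0}]}}

```text
t: 15.75
ee_pos: [0.669, 0.0471, 0.2713]
orientation: [0.17, 0.601, 0.77, -0.134]
wrist_force: [-0.1, 0.0, -1.1]
grip_width: 0.019
grip_force: 59.1
```

```bash
python3 - <<'E'
from h import *
arm.get_image("side"); tipnow(); s=arm.get_state(); print(np.round(s["wrist_force"],2),np.round(s["wrist_torque"],3));
needtip([-.045,-.088,.0035],90,25)
E
```

```text
tip corner-frame mm [-48.2 -88.3   1.9] yaw 90.1 dip 25.0
[ 0.07  0.51 -0.82] [ 0.23   0.048 -0.02 ]
t 15.8 pos [0.6691 0.0472 0.2715] F [ 0.07  0.51 -0.82] w 0.0191 gf 59.1
twist [-0.0017 -0.0001  0.0008] delta after turn [-0.0004  0.0028 -0.0016] before [-0.0004  0.0028 -0.0016]
```

Emit:
{"api": "step_arm", "payload": {"motion": [{"twist": [0,0,0],"delta_pos": [-0.0004,0.0028,-0.001],"jaw": 0},{"twist": [0,0,0],"delta_pos": [0.0032,0,-0.0015],"jaw": 0},{"twist": [0,0,0],"delta_pos": [0.0032,0,-0.0015],"jaw": 0},{"twist": [0,0,0],"delta_pos": [0.0032,0,-0.0015],"jaw": 0},{"twist": [0,0,0],"delta_pos": [0.0027,0,-0.0013],"jaw": 0},{"twist": [0,0,0],"delta_pos": [0.0027,0,-0.0013],"jaw": 0},{"twist": [0,0,0],"delta_pos": [0.0027,0,-0.0013],"jaw": 0},{"twist": [0,0,0],"delta_pos": [0.0027,0,-0.0013],"jaw": 0},{"twist": [0,0,0],"delta_pos": [0.0027,0,-0.0013],"jaw": 0},{"twist": [0,0,0],"delta_pos": [0.0027,0,-0.0013],"jaw": 0}]}}

```text
t: 16.8
ee_pos: [0.6653, 0.076, 0.2731]
orientation: [0.17, 0.601, 0.77, -0.134]
wrist_force: [0.3, 0.2, -0.4]
grip_width: 0.0191
grip_force: 59.1
```

Emit:
{"api": "step_arm", "payload": {"motion": [{"twist": [0,0,0],"delta_pos": [0.0018,0,-0.00085],"jaw": 0},{"twist": [0,0,0],"delta_pos": [0.0018,0,-0.00085],"jaw": 0},{"twist": [0,0,0],"delta_pos": [0.0018,0,-0.00085],"jaw": 0},{"twist": [0,0,0],"delta_pos": [0.0018,0,-0.00085],"jaw": 0},{"twist": [0,0,0],"delta_pos": [0.0018,0,-0.00085],"jaw": 0},{"twist": [0,0,0],"delta_pos": [0,0,0],"jaw": 0},{"twist": [0,0,0],"delta_pos": [0,0,0],"jaw": 0},{"twist": [0,0,0],"delta_pos": [0,0,0],"jaw": 0},{"twist": [0,0,0],"delta_pos": [0,0,0],"jaw": 0},{"twist": [0,0,0],"delta_pos": [0,0,0],"jaw": 0}]}}

```text
t: 17.8
ee_pos: [0.663, 0.0854, 0.273]
orientation: [0.17, 0.601, 0.77, -0.134]
wrist_force: [1.1, 0.8, -1.3]
grip_width: 0.0193
grip_force: 59.1
```

```bash
python3 - <<'E'
from h import *
tipnow(); rside("pics/r6.png"); s=arm.get_state(); print(np.round(s["wrist_force"],2))
a=[cv2.imread(f"pics/{f}.png")[60:300,0:400] for f in("r5","r6")]
cv2.imwrite("pics/r6c.png",cv2.hconcat(a))
E
```

```text
tip corner-frame mm [-44.8 -49.7   3.4] yaw 90.0 dip 25.0
[ 0.37  0.31 -0.81]
```

View pics/r6c.png

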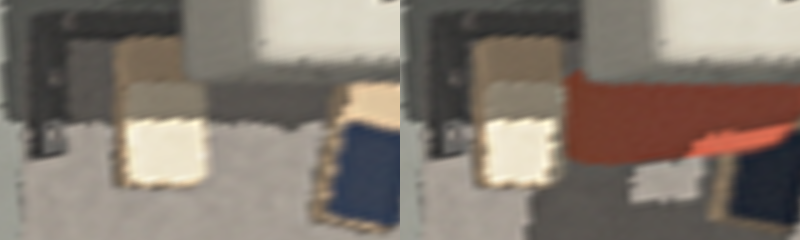

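Emit:
{"api": "step_arm", "payload": {"motion": [{"twist": [0,0,0],"delta_pos": [0.0009,0,-0.0004],"jaw": 0},{"twist": [0,0,0],"delta_pos": [0.0009,0,-0.0004],"jaw": 0},{"twist": [0,0,0],"delta_pos": [0.0009,0,-0.0004],"jaw": 0},{"twist": [0,0,0],"delta_pos": [0.0009,0,-0.0004],"jaw": 0},{"twist": [0,0,0],"delta_pos": [0.0009,0,-0.0004],"jaw": 0},{"twist": [0,0,0],"delta_pos": [0.0005,0,-0.0002],"jaw": 0},{"twist": [0,0,0],"delta_pos": [0,0,0],"jaw": 0},{"twist": [0,0,0],"delta_pos": [0,0,0],"jaw": 0},{"twist": [0,0,0],"delta_pos": [0,0,0],"jaw": 0},{"twist": [0,0,0],"delta_pos": [0,0,0],"jaw": 0}]}}

```text
t: 18.85
ee_pos: [0.6616, 0.0908, 0.2729]
orientation: [0.17, 0.601, 0.77, -0.134]
wrist_force: [-0.6, 0.9, -0.9]
grip_width: 0.019
grip_force: 59.1
```

Emit:
{"api": "step_arm", "payload": {"motion": [{"twist": [0,0,0],"delta_pos": [0.0009,0,-0.0004],"jaw": 0},{"twist": [0,0,0],"delta_pos": [0.0009,0,-0.0004],"jaw": 0},{"twist": [0,0,0],"delta_pos": [0,0,0],"jaw": 0},{"twist": [0,0,0],"delta_pos": [0,0,0],"jaw": 0},{"twist": [0,0,0],"delta_pos": [0,0,0],"jaw": 0},{"twist": [0,0,0],"delta_pos": [0,0,0],"jaw": 0},{"twist": [0,0,0],"delta_pos": [0,0,0],"jaw": 0},{"twist": [0,0,0],"delta_pos": [0,0,0],"jaw": 0},{"twist": [0,0,0],"delta_pos": [0,0,0],"jaw": 0},{"twist": [0,0,0],"delta_pos": [0,0,0],"jaw": 0}]}}

```text
t: 19.85
ee_pos: [0.6612, 0.0927, 0.2729]
orientation: [0.17, 0.601, 0.77, -0.134]
wrist_force: [-0.1, 0.7, -0.8]
grip_width: 0.0191
grip_force: 59.1
```

Emit:
{"api": "step_arm", "payload": {"motion": [{"twist": [0,0,0],"delta_pos": [0.0009,0,-0.0004],"jaw": 0},{"twist": [0,0,0],"delta_pos": [0.0009,0,-0.0004],"jaw": 0},{"twist": [0,0,0],"delta_pos": [0,0,0],"jaw": 0},{"twist": [0,0,0],"delta_pos": [0,0,0],"jaw": 0},{"twist": [0,0,0],"delta_pos": [0,0,0],"jaw": 0},{"twist": [0,0,0],"delta_pos": [0,0,0],"jaw": 0},{"twist": [0,0,0],"delta_pos": [0,0,0],"jaw": 0},{"twist": [0,0,0],"delta_pos": [0,0,0],"jaw": 0},{"twist": [0,0,0],"delta_pos": [0,0,0],"jaw": 0},{"twist": [0,0,0],"delta_pos": [0,0,0],"jaw": 0}]}}

```text
t: 20.85
ee_pos: [0.6607, 0.0946, 0.2729]
orientation: [0.17, 0.601, 0.77, -0.134]
wrist_force: [-1.1, 0.2, -1.1]
grip_width: 0.0197
grip_force: 59.1
```

```bash
python3 - <<'E'
from h import *
tipnow(); rside("pics/r7.png")
for f in("r5","r6","r7"):
    g=cv2.cvtColor(cv2.imread(f"pics/{f}.png"),cv2.COLOR_BGR2GRAY).astype(int); print(f,"lit rows",g[185:235,50:175:3].mean(0).round(0).astype(int).tolist()); print("  shade rows",g[120:165,30:180:3].mean(0).round(0).astype(int).tolist()); print("  back",g[90:106,100:150].mean(1).round(0).astype(int).tolist())
E
```

```text
tip corner-frame mm [-44.8 -40.3   3.3] yaw 90.0 dip 25.0
r5 lit rows [123, 123, 120, 122, 128, 136, 145, 153, 156, 157, 157, 155, 153, 153, 154, 156, 157, 159, 158, 150, 137, 121, 112, 118, 138, 173, 206, 228, 234, 234, 233, 231, 230, 229, 229, 229, 229, 229, 229, 229, 228, 228]
  shade rows [67, 60, 57, 57, 58, 59, 61, 63, 63, 61, 60, 61, 67, 74, 81, 84, 85, 84, 84, 84, 84, 85, 85, 85, 84, 83, 83, 88, 96, 104, 111, 114, 117, 117, 118, 118, 117, 117, 117, 116, 115, 114, 114, 114, 114, 114, 114, 115, 115, 114]
  back [52, 51, 50, 50, 51, 55, 60, 66, 73, 80, 86, 91, 95, 98, 100, 102]
r6 lit rows [123, 124, 122, 125, 131, 138, 135, 127, 117, 115, 129, 157, 193, 219, 233, 235, 234, 232, 231, 230, 230, 230, 230, 230, 230, 229, 229, 229, 230, 231, 234, 233, 224, 204, 177, 153, 130, 112, 97, 86, 80, 77]
  shade rows [67, 61, 58, 58, 58, 59, 61, 63, 63, 61, 59, 60, 66, 77, 90, 101, 109, 116, 119, 120, 120, 120, 120, 119, 119, 118, 117, 116, 117, 117, 117, 117, 116, 116, 116, 116, 116, 116, 115, 115, 115, 116, 117, 113, 104, 94, 85, 79, 75, 76]
  back [51, 50, 51, 53, 58, 66, 75, 85, 94, 101, 106, 109, 110, 110, 109, 109]
r7 lit rows [119, 111, 101, 101, 113, 147, 193, 226, 236, 235, 235, 233, 231, 231, 231, 230, 230, 230, 230, 230, 229, 229, 230, 230, 233, 235, 232, 216, 190, 160, 132, 110, 93, 85, 79, 77, 77, 77, 78, 78, 78, 78]
  shade rows [68, 61, 58, 58, 58, 59, 61, 63, 62, 59, 60, 67, 82, 99, 112, 118, 120, 120, 119, 118, 117, 116, 116, 116, 116, 116, 116, 116, 117, 117, 117, 117, 116, 116, 115, 115, 112, 106, 97, 88, 82, 78, 77, 77, 77, 77, 77, 77, 76, 76]
  back [52, 50, 50, 52, 56, 62, 69, 78, 86, 93, 98, 102, 104, 105, 106, 106]
```

Emit:
{"api": "step_arm", "payload": {"motion": [{"twist": [0,0,0],"delta_pos": [0.0009,0,-0.0004],"jaw": 0},{"twist": [0,0,0],"delta_pos": [0.0009,0,-0.0004],"jaw": 0},{"twist": [0,0,0],"delta_pos": [0,0,0],"jaw": 0},{"twist": [0,0,0],"delta_pos": [0,0,0],"jaw": 0},{"twist": [0,0,0],"delta_pos": [0,0,0],"jaw": 0},{"twist": [0,0,0],"delta_pos": [0,0,0],"jaw": 0},{"twist": [0,0,0],"delta_pos": [0,0,0],"jaw": 0},{"twist": [0,0,0],"delta_pos": [0,0,0],"jaw": 0},{"twist": [0,0,0],"delta_pos": [0,0,0],"jaw": 0},{"twist": [0,0,0],"delta_pos": [0,0,0],"jaw": 0}]}}

```text
t: 21.9
ee_pos: [0.6604, 0.0963, 0.2731]
orientation: [0.171, 0.601, 0.769, -0.134]
wrist_force: [1.4, -4.9, 1.0]
grip_width: 0.0192
grip_force: 59.0
```

Emit:
{"api": "step_arm", "payload": {"motion": [{"twist": [0,0,0],"delta_pos": [-0.0045,0,0.0021],"jaw": 0},{"twist": [0,0,0],"delta_pos": [-0.0302,0,0.0141],"jaw": 0},{"twist": [0,0,0],"delta_pos": [-0.0362,0,0.0169],"jaw": 0},{"twist": [0,0,0],"delta_pos": [-0.0135,0,-0.029],"jaw": 0},{"twist": [0.0443,0,0.0947],"delta_pos": [0,-0.02,0],"jaw": 0},{"twist": [0.0443,0,0.0947],"delta_pos": [0,-0.02,0],"jaw": 0},{"twist": [0,0,0],"delta_pos": [0,0,0],"jaw": 0},{"twist": [0,0,0],"delta_pos": [0,0,0],"jaw": 0},{"twist": [0,0,0],"delta_pos": [0,0,0],"jaw": 0},{"twist": [0,0,0],"delta_pos": [0,0,0],"jaw": 0}]}}

```text
t: 22.9
ee_pos: [0.6404, 0.0133, 0.3046]
orientation: [0.155, 0.678, 0.703, -0.151]
wrist_force: [0.2, -0.2, 0.4]
grip_width: 0.0191
grip_force: 59.1
```

```bash
sed -i 's/^CX,CY=.*/CX,CY=.0750,.098/' h.py; python3 - <<'E'
from h import *
tipnow(); needtip([-.066,-.205,.037],78,25); needtip([-.066,-.200,.004],78,25)
g=cv2.cvtColor(rside("pics/r8.png"),cv2.COLOR_RGB2GRAY).astype(int)
print("lit",g[185:220,50:175:3].mean(0).round(0).astype(int).tolist())
for a,b in((70,90),(90,110),(115,140)): print("back",a,g[90:106,a:b].mean(1).round(0).astype(int).tolist())
im=np.array(arm.get_image("top")); hsv=cv2.cvtColor(im,cv2.COLOR_RGB2HSV); m=cv2.inRange(hsv,np.array((105,80,20)),np.array((125,255,120))); m[:, :230]=0;m[:,270:]=0;m[:140]=0;m[200:]=0
k,l,st,c=cv2.connectedComponentsWithStats(m); i=1+st[1:,4].argmax(); v,u=np.nonzero(l==i); rr=cv2.minAreaRect((toS(unproj("top",np.c_[u,v],.031),S)-[CX,CY]).astype(np.float32)*1000); print("blue half",rr,cv2.boxPoints(rr).round(1).tolist())
E
```

```text
tip corner-frame mm [ -60.4 -117.2   35. ] yaw 78.1 dip 25.0
t 22.9 pos [0.6404 0.0133 0.3046] F [ 0.16 -0.21  0.42] w 0.0191 gf 59.1
twist [-0.0007 -0.0002  0.002 ] delta after turn [-0.0797  0.0123  0.035 ] before [-0.0797  0.0121  0.0349]
t 22.9 pos [0.6404 0.0133 0.3046] F [ 0.16 -0.21  0.42] w 0.0191 gf 59.1
twist [-0.0007 -0.0002  0.002 ] delta after turn [-0.0613  0.0112  0.0628] before [-0.0613  0.0111  0.0628]
lit [104, 102, 94, 98, 114, 151, 195, 226, 234, 233, 233, 230, 229, 229, 229, 229, 229, 228, 227, 227, 227, 227, 227, 227, 227, 227, 227, 229, 231, 227, 215, 196, 176, 160, 149, 149, 152, 156, 157, 158, 158, 158]
back 70 [52, 51, 51, 53, 58, 66, 75, 85, 94, 100, 105, 107, 108, 107, 107, 106]
back 90 [50, 49, 50, 52, 57, 65, 74, 84, 93, 100, 105, 107, 108, 109, 108, 108]
back 115 [50, 50, 51, 53, 57, 63, 71, 80, 87, 94, 99, 103, 104, 105, 105, 105]Traceback (most recent call last):
  File "<stdin>", line 7, in <module>
ValueError: attempt to get argmax of an empty sequence
```

Emit:
{"api": "step_arm", "payload": {"motion": [{"twist": [0,0,0],"delta_pos": [-0.0266,0.004,0.0117],"jaw": 0},{"twist": [0,0,0],"delta_pos": [-0.0266,0.004,0.0117],"jaw": 0},{"twist": [0,0,0],"delta_pos": [-0.0266,0.004,0.0117],"jaw": 0},{"twist": [0,0,0],"delta_pos": [0,0,0],"jaw": 0},{"twist": [0,0,0],"delta_pos": [0.0092,0,0.0139],"jaw": 0},{"twist": [0,0,0],"delta_pos": [0.0092,0,0.0139],"jaw": 0},{"twist": [0,0,0],"delta_pos": [0,0,0],"jaw": 0},{"twist": [0,0,0],"delta_pos": [0,0,0],"jaw": 0},{"twist": [0,0,0],"delta_pos": [0,0,0],"jaw": 0},{"twist": [0,0,0],"delta_pos": [0,0,0],"jaw": 0}]}}

```text
t: 24.0
ee_pos: [0.6552, -0.0685, 0.2745]
orientation: [0.156, 0.678, 0.703, -0.151]
wrist_force: [-0.0, 0.7, -1.5]
grip_width: 0.0192
grip_force: 59.1
```

```bash
python3 - <<'E'
from h import *
tipnow(); print(np.round(arm.get_state()["wrist_force"],1)); sidecheck(); needtip([-.066,-.130,.004],78,25)
a=rside("pics/r9.png"); im=snap("top","pics/top9.png"); b=rect("top",im,S,.031)
cv2.imwrite("pics/r9c.png",cv2.cvtColor(np.hstack([a[50:350,120:],b[50:350,120:]]),cv2.COLOR_RGB2BGR))
E
```

```text
tip corner-frame mm [ -65.6 -200.3    4.9] yaw 78.1 dip 25.0
[-0.   0.7 -1.5]
pred col min/max,row max 233.9 256.5 215.2 seen 233.5 255.5 215.5
t 24.05 pos [ 0.6552 -0.0686  0.2746] F [ 0.05 -1.02 -1.04] w 0.0192 gf 59.1
twist [0.0002 0.0005 0.0009] delta after turn [ 0.0627 -0.0152 -0.0281] before [ 0.0627 -0.0151 -0.0282]
```

View pics/r9c.png

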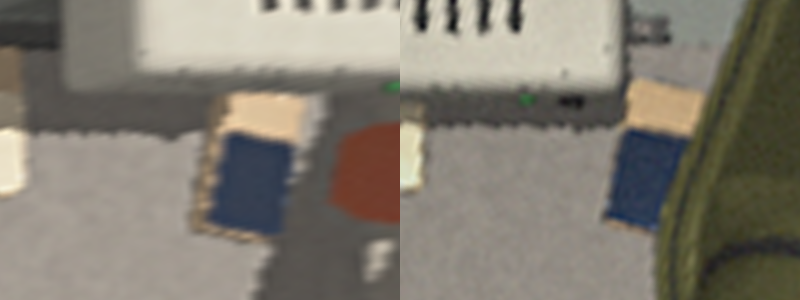

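Emit:
{"api": "step_arm", "payload": {"motion": [{"twist": [0,0,0],"delta_pos": [0.0038,-0.0008,0],"jaw": 0},{"twist": [0,0,0],"delta_pos": [0.0036,-0.0009,-0.0016],"jaw": 0},{"twist": [0,0,0],"delta_pos": [0.0036,-0.0009,-0.0016],"jaw": 0},{"twist": [0,0,0],"delta_pos": [0.0036,-0.0009,-0.0016],"jaw": 0},{"twist": [0,0,0],"delta_pos": [0.0031,-0.0008,-0.0014],"jaw": 0},{"twist": [0,0,0],"delta_pos": [0.0031,-0.0008,-0.0014],"jaw": 0},{"twist": [0,0,0],"delta_pos": [0.0031,-0.0008,-0.0014],"jaw": 0},{"twist": [0,0,0],"delta_pos": [0.0031,-0.0008,-0.0014],"jaw": 0},{"twist": [0,0,0],"delta_pos": [0.0031,-0.0008,-0.0014],"jaw": 0},{"twist": [0,0,0],"delta_pos": [0.0031,-0.0008,-0.0014],"jaw": 0}]}}

```text
t: 25.15
ee_pos: [0.6453, -0.0332, 0.2718]
orientation: [0.155, 0.678, 0.703, -0.151]
wrist_force: [0.4, -0.7, -0.4]
grip_width: 0.0192
grip_force: 59.1
```

Emit:
{"api": "step_arm", "payload": {"motion": [{"twist": [0,0,0],"delta_pos": [0.0031,-0.0008,-0.0014],"jaw": 0},{"twist": [0,0,0],"delta_pos": [0.0031,-0.0008,-0.0014],"jaw": 0},{"twist": [0,0,0],"delta_pos": [0.0031,-0.0008,-0.0014],"jaw": 0},{"twist": [0,0,0],"delta_pos": [0.0031,-0.0008,-0.0014],"jaw": 0},{"twist": [0,0,0],"delta_pos": [0.0031,-0.0008,-0.0014],"jaw": 0},{"twist": [0,0,0],"delta_pos": [0.0031,-0.0008,-0.0014],"jaw": 0},{"twist": [0,0,0],"delta_pos": [0.0031,-0.0008,-0.0014],"jaw": 0},{"twist": [0,0,0],"delta_pos": [0.0031,-0.0008,-0.0014],"jaw": 0},{"twist": [0,0,0],"delta_pos": [0.0018,-0.0004,-0.0008],"jaw": 0},{"twist": [0,0,0],"delta_pos": [0,0,0],"jaw": 0}]}}

```text
t: 26.15
ee_pos: [0.6374, -0.0042, 0.2713]
orientation: [0.155, 0.678, 0.703, -0.151]
wrist_force: [-1.0, -0.9, 0.2]
grip_width: 0.0194
grip_force: 59.1
```

```bash
cat >> h.py <<'E'
def blue(n):
    im=np.array(arm.get_image(n)); hsv=cv2.cvtColor(im,cv2.COLOR_RGB2HSV); m=cv2.inRange(hsv,np.array((100,60,15)),np.array((128,255,130)))
    k,l,st,c=cv2.connectedComponentsWithStats(m); P0=proj(n,corner2w([-.06,-.09,.007]))[0]
    for i in range(1,k):
        if st[i,4]>25 and np.hypot(*(c[i]-P0))<40:
            v,u=np.nonzero(l==i); q=(toS(unproj(n,np.c_[u,v],.031),S)-[CX,CY]).astype(np.float32)*1000; rr=cv2.minAreaRect(q); print(n,"blue",st[i,4],np.round(rr[0],1),np.round(rr[1],1),round(rr[2],1),cv2.boxPoints(rr).round(0).tolist())
    return im
E
python3 - <<'E'
from h import *
tipnow(); print(np.round(arm.get_state()["wrist_force"],1)); blue("side"); blue("top"); needtip([-.066,-.135,.004],90,25)
rside("pics/r10.png")
E
```

```text
tip corner-frame mm [ -67.5 -133.5    1.7] yaw 78.1 dip 25.0
[-1.  -0.9  0.2]
side blue 150 [ -71.5 -111.5] [32.3 43.8] 75.9 [[-97.0, -122.0], [-54.0, -132.0], [-46.0, -101.0], [-89.0, -91.0]]
t 26.25 pos [ 0.6374 -0.0044  0.2713] F [0.03 0.27 0.13] w 0.019 gf 59.1
twist [-0.0898 -0.     -0.1885] delta after turn [-0.004   0.025  -0.0007] before [ 0.0008  0.0251 -0.003 ]
```

Emit:
{"api": "step_arm", "payload": {"motion": [{"twist": [0,0,0],"delta_pos": [-0.0095,0,0.0032],"jaw": 0},{"twist": [-0.0443,0,-0.0947],"delta_pos": [0,0.0165,0],"jaw": 0},{"twist": [-0.0443,0,-0.0947],"delta_pos": [0,0.0165,0],"jaw": 0},{"twist": [0,0,0],"delta_pos": [0,0,0],"jaw": 0},{"twist": [0,0,0],"delta_pos": [0,0,0],"jaw": 0},{"twist": [0,0,0],"delta_pos": [0.0032,0,-0.0015],"jaw": 0},{"twist": [0,0,0],"delta_pos": [0.0032,0,-0.0015],"jaw": 0},{"twist": [0,0,0],"delta_pos": [0.0027,0,-0.0013],"jaw": 0},{"twist": [0,0,0],"delta_pos": [0.0027,0,-0.0013],"jaw": 0},{"twist": [0,0,0],"delta_pos": [0.0027,0,-0.0013],"jaw": 0}]}}

```text
t: 27.3
ee_pos: [0.6666, 0.0044, 0.2727]
orientation: [0.17, 0.601, 0.77, -0.134]
wrist_force: [0.8, -0.9, -1.1]
grip_width: 0.0189
grip_force: 59.2
```

```bash
python3 - <<'E'
from h import *
tipnow(); print(np.round(arm.get_state()["wrist_force"],1)); blue("side"); needtip([-.058,-.092,.0035],90,25)
E
```

```text
tip corner-frame mm [ -60.9 -130.3    3.1] yaw 90.0 dip 25.0
[ 0.8 -0.9 -1.1]
side blue 149 [ -73.5 -106.3] [31.8 43.7] 81.9 [[-97.0, -119.0], [-54.0, -125.0], [-50.0, -94.0], [-93.0, -87.0]]
t 27.35 pos [0.6666 0.0047 0.2726] F [-0.06 -0.38 -0.63] w 0.0193 gf 59.1
twist [-0.0008 -0.0002  0.001 ] delta after turn [ 0.0342  0.0025 -0.0164] before [ 0.0342  0.0025 -0.0164]
```

Emit:
{"api": "step_arm", "payload": {"motion": [{"twist": [0,0,0],"delta_pos": [0.0027,0,-0.0013],"jaw": 0},{"twist": [0,0,0],"delta_pos": [0.0027,0,-0.0013],"jaw": 0},{"twist": [0,0,0],"delta_pos": [0.0027,0,-0.0013],"jaw": 0},{"twist": [0,0,0],"delta_pos": [0.0027,0,-0.0013],"jaw": 0},{"twist": [0,0,0],"delta_pos": [0.0027,0,-0.0013],"jaw": 0},{"twist": [0,0,0],"delta_pos": [0.0027,0,-0.0013],"jaw": 0},{"twist": [0,0,0],"delta_pos": [0.0027,0,-0.0013],"jaw": 0},{"twist": [0,0,0],"delta_pos": [0.0027,0,-0.0013],"jaw": 0},{"twist": [0,0,0],"delta_pos": [0.0027,0,-0.0013],"jaw": 0},{"twist": [0,0,0],"delta_pos": [0.0027,0,-0.0013],"jaw": 0}]}}

```text
t: 28.35
ee_pos: [0.6594, 0.0334, 0.2729]
orientation: [0.17, 0.601, 0.77, -0.134]
wrist_force: [-1.0, -0.3, -0.7]
grip_width: 0.0193
grip_force: 59.1
```

Emit:
{"api": "step_arm", "payload": {"motion": [{"twist": [0,0,0],"delta_pos": [0.0027,0,-0.0013],"jaw": 0},{"twist": [0,0,0],"delta_pos": [0.0027,0,-0.0013],"jaw": 0},{"twist": [0,0,0],"delta_pos": [0.0018,0,-0.0008],"jaw": 0},{"twist": [0,0,0],"delta_pos": [0.0018,0,-0.0008],"jaw": 0},{"twist": [0,0,0],"delta_pos": [0.0018,0,-0.0008],"jaw": 0},{"twist": [0,0,0],"delta_pos": [0.0009,0,-0.0004],"jaw": 0},{"twist": [0,0,0],"delta_pos": [0.0009,0,-0.0004],"jaw": 0},{"twist": [0,0,0],"delta_pos": [0,0,0],"jaw": 0},{"twist": [0,0,0],"delta_pos": [0,0,0],"jaw": 0},{"twist": [0,0,0],"delta_pos": [0,0,0],"jaw": 0}]}}

```text
t: 29.35
ee_pos: [0.6561, 0.0465, 0.2728]
orientation: [0.17, 0.601, 0.77, -0.134]
wrist_force: [0.1, 0.6, -0.4]
grip_width: 0.0194
grip_force: 59.1
```

```bash
python3 - <<'E'
from h import *
tipnow(); print(np.round(arm.get_state()["wrist_force"],1)); blue("side"); r=rside("pics/r11.png"); g=cv2.cvtColor(r,cv2.COLOR_RGB2GRAY).astype(int)
print(g[190:215,50:260:4].mean(0).round(0).astype(int).tolist()); print("back",g[90:106,75:110].mean(1).round(0).astype(int).tolist())
E
```

```text
tip corner-frame mm [-60.9 -86.8   3.2] yaw 90.0 dip 25.0
[ 0.1  0.6 -0.4]
side blue 165 [-76.7 -67. ] [43.9 32.1] 0.8 [[-99.0, -51.0], [-98.0, -83.0], [-55.0, -83.0], [-55.0, -51.0]]
[109, 101, 95, 110, 161, 216, 236, 234, 231, 230, 230, 229, 229, 228, 227, 227, 227, 226, 226, 227, 229, 235, 221, 189, 145, 125, 134, 140, 127, 111, 99, 93, 92, 90, 91, 91, 92, 92, 91, 90, 89, 89, 84, 72, 58, 53, 57, 66, 72, 76, 76, 76, 76]
back [51, 50, 50, 53, 58, 65, 74, 84, 93, 100, 105, 108, 109, 109, 108, 108]
```

Emit:
{"api": "step_arm", "payload": {"motion": [{"twist": [0,0,0],"delta_pos": [0.0018,0,-0.0008],"jaw": 0},{"twist": [0,0,0],"delta_pos": [0.0018,0,-0.0008],"jaw": 0},{"twist": [0,0,0],"delta_pos": [0.0009,0,-0.0004],"jaw": 0},{"twist": [0,0,0],"delta_pos": [0.0009,0,-0.0004],"jaw": 0},{"twist": [0,0,0],"delta_pos": [0,0,0],"jaw": 0},{"twist": [0,0,0],"delta_pos": [0,0,0],"jaw": 0},{"twist": [0,0,0],"delta_pos": [0,0,0],"jaw": 0},{"twist": [0,0,0],"delta_pos": [0,0,0],"jaw": 0},{"twist": [0,0,0],"delta_pos": [0,0,0],"jaw": 0},{"twist": [0,0,0],"delta_pos": [0,0,0],"jaw": 0}]}}

```text
t: 30.45
ee_pos: [0.6547, 0.0523, 0.2727]
orientation: [0.17, 0.601, 0.77, -0.134]
wrist_force: [0.8, -1.4, -0.9]
grip_width: 0.0193
grip_force: 59.1
```

Emit:
{"api": "step_arm", "payload": {"motion": [{"twist": [0,0,0],"delta_pos": [0.0009,0,-0.0004],"jaw": 0},{"twist": [0,0,0],"delta_pos": [0,0,0],"jaw": 0},{"twist": [0,0,0],"delta_pos": [0.0005,0,-0.0002],"jaw": 0},{"twist": [0,0,0],"delta_pos": [0,0,0],"jaw": 0},{"twist": [0,0,0],"delta_pos": [0,0,0],"jaw": 0},{"twist": [0,0,0],"delta_pos": [0,0,0],"jaw": 0},{"twist": [0,0,0],"delta_pos": [0,0,0],"jaw": 0},{"twist": [0,0,0],"delta_pos": [0,0,0],"jaw": 0},{"twist": [0,0,0],"delta_pos": [0,0,0],"jaw": 0},{"twist": [0,0,0],"delta_pos": [0,0,0],"jaw": 0}]}}

```text
t: 31.45
ee_pos: [0.6544, 0.0536, 0.2729]
orientation: [0.17, 0.601, 0.769, -0.134]
wrist_force: [0.4, -4.1, 1.1]
grip_width: 0.019
grip_force: 59.0
```

```bash
python3 - <<'E'
from h import *
tipnow(); blue("side")
print(np.round(arm.get_state()["wrist_force"],1))
E
```

```text
tip corner-frame mm [-60.8 -79.7   3.2] yaw 90.0 dip 25.0
side blue 164 [-76.7 -60.5] [31.5 44.4] 88.8 [[-99.0, -76.0], [-55.0, -77.0], [-54.0, -45.0], [-99.0, -44.0]]
[ 0.4 -2.5  1.9]
```

Emit:
{"api": "step_arm", "payload": {"motion": [{"twist": [0,0,0],"delta_pos": [-0.0045,0,0.0021],"jaw": 0},{"twist": [0,0,0],"delta_pos": [-0.0181,-0.01,0.0085],"jaw": 0},{"twist": [0,0,0],"delta_pos": [0,-0.035,0],"jaw": 0},{"twist": [0,0,0],"delta_pos": [-0.0199,0,-0.0426],"jaw": 0},{"twist": [0,0,0],"delta_pos": [0.0355,-0.0275,-0.0166],"jaw": 0},{"twist": [0,0,0],"delta_pos": [0.0355,-0.0275,-0.0166],"jaw": 0},{"twist": [0,0,0],"delta_pos": [0.0355,-0.0275,-0.0166],"jaw": 0},{"twist": [0,0,0],"delta_pos": [0.0355,-0.0275,-0.0166],"jaw": 0},{"twist": [0,0,0],"delta_pos": [0.0355,-0.0275,-0.0166],"jaw": 0},{"twist": [0,0,0],"delta_pos": [0.0355,-0.0275,-0.0166],"jaw": 0}]}}

```text
t: 32.5
ee_pos: [0.3978, 0.2078, 0.3197]
orientation: [0.169, 0.601, 0.77, -0.133]
wrist_force: [0.7, 0.9, -0.8]
grip_width: 0.0191
grip_force: 59.2
```

Emit:
{"api": "step_arm", "payload": {"motion": [{"twist": [0.0604,0,0.1294],"delta_pos": [0,0,0],"jaw": 0},{"twist": [0.0604,0,0.1294],"delta_pos": [0,0,0],"jaw": 0},{"twist": [0.0604,0,0.1294],"delta_pos": [0,0,0],"jaw": 0},{"twist": [0.0604,0,0.1294],"delta_pos": [0,0,0],"jaw": 0},{"twist": [0.0604,0,0.1294],"delta_pos": [0,0,0],"jaw": 0},{"twist": [0.0604,0,0.1294],"delta_pos": [0,0,0],"jaw": 0},{"twist": [0.0604,0,0.1294],"delta_pos": [0,0,0],"jaw": 0},{"twist": [0.0604,0,0.1294],"delta_pos": [0,0,0],"jaw": 0},{"twist": [0.0604,0,0.1294],"delta_pos": [0,0,0],"jaw": 0},{"twist": [0.0604,0,0.1294],"delta_pos": [0,0,0],"jaw": 0}]}}

```text
t: 33.5
ee_pos: [0.3995, 0.207, 0.3197]
orientation: [0.04, 0.958, 0.185, -0.214]
wrist_force: [0.3, 0.1, -1.1]
grip_width: 0.0194
grip_force: 59.2
```

```bash
python3 - <<'E'
from h import *
tipnow(); needtip([-.115,-.0605,.05],0,25); needtip([-.115,-.0605,.0035],0,25); blue("side")
E
```

```text
tip corner-frame mm [-155.6   34.2   49.9] yaw 7.9 dip 25.1
t 33.5 pos [0.3995 0.207  0.3197] F [ 0.32  0.07 -1.12] w 0.0194 gf 59.2
twist [0.056  0.0023 0.125 ] delta after turn [ 0.0351  0.0786 -0.0163] before [ 0.025   0.0831 -0.0118]
t 33.5 pos [0.3995 0.207  0.3197] F [ 0.32  0.07 -1.12] w 0.0194 gf 59.2
twist [0.056  0.0023 0.125 ] delta after turn [0.0548 0.0786 0.0259] before [0.0447 0.0832 0.0303]
side blue 171 [-77.3 -60.9] [45.5 31.4] 5.7 [[-102.0, -47.0], [-98.0, -79.0], [-53.0, -74.0], [-56.0, -43.0]]
```

Emit:
{"api": "step_arm", "payload": {"motion": [{"twist": [0.056,0.0023,0.125],"delta_pos": [0,0,0],"jaw": 0},{"twist": [0,0,0],"delta_pos": [0.0205,0.0393,-0.0095],"jaw": 0},{"twist": [0,0,0],"delta_pos": [0.0205,0.0393,-0.0095],"jaw": 0},{"twist": [0,0,0],"delta_pos": [0,0,0],"jaw": 0},{"twist": [0,0,0],"delta_pos": [0.0098,0,0.021],"jaw": 0},{"twist": [0,0,0],"delta_pos": [0.0068,0,0.0145],"jaw": 0},{"twist": [0,0,0],"delta_pos": [0.0025,0,0.0053],"jaw": 0},{"twist": [0,0,0],"delta_pos": [0,0,0],"jaw": 0},{"twist": [0,0,0],"delta_pos": [0,0,0],"jaw": 0},{"twist": [0,0,0],"delta_pos": [0,0,0],"jaw": 0}]}}

```text
t: 34.55
ee_pos: [0.4634, 0.1421, 0.2762]
orientation: [0.028, 0.969, 0.122, -0.213]
wrist_force: [1.2, 0.6, 0.7]
grip_width: 0.0193
grip_force: 59.2
```

```bash
python3 - <<'E'
from h import *
tipnow(); s=arm.get_state(); print(np.round(s["wrist_force"],1)); blue("side"); sidecheck(); needtip([-.085,-.0605,.0035],0,25)
E
```

```text
tip corner-frame mm [-106.9  -60.     6.9] yaw 0.3 dip 24.9
[1.2 0.6 0.7]
side blue 169 [-77.1 -60.9] [44.4 32.2] 0.9 [[-100.0, -45.0], [-99.0, -77.0], [-55.0, -77.0], [-55.0, -44.0]]
pred col min/max,row max 247.5 271.8 256.6 seen 248.5 282.5 255.5
t 34.65 pos [0.4633 0.142  0.276 ] F [-0.07  1.02 -0.32] w 0.0193 gf 59.1
twist [ 0.004  -0.0024  0.0053] delta after turn [ 0.0216  0.     -0.0068] before [ 0.0217  0.0002 -0.0068]
```

Emit:
{"api": "step_arm", "payload": {"motion": [{"twist": [0.004,-0.0024,0.0053],"delta_pos": [0.0013,0,0.0027],"jaw": 0},{"twist": [0,0,0],"delta_pos": [0.0023,0,-0.00106],"jaw": 0},{"twist": [0,0,0],"delta_pos": [0.0023,0,-0.00106],"jaw": 0},{"twist": [0,0,0],"delta_pos": [0.0023,0,-0.00106],"jaw": 0},{"twist": [0,0,0],"delta_pos": [0.0023,0,-0.00106],"jaw": 0},{"twist": [0,0,0],"delta_pos": [0.0023,0,-0.00106],"jaw": 0},{"twist": [0,0,0],"delta_pos": [0.0023,0,-0.00106],"jaw": 0},{"twist": [0,0,0],"delta_pos": [0.0023,0,-0.00106],"jaw": 0},{"twist": [0,0,0],"delta_pos": [0.0023,0,-0.00106],"jaw": 0},{"twist": [0,0,0],"delta_pos": [0.0023,0,-0.00106],"jaw": 0}]}}

```text
t: 35.65
ee_pos: [0.4854, 0.1473, 0.272]
orientation: [0.027, 0.969, 0.119, -0.216]
wrist_force: [-0.8, -0.4, -0.4]
grip_width: 0.0196
grip_force: 59.2
```

Emit:
{"api": "step_arm", "payload": {"motion": [{"twist": [0,0,0],"delta_pos": [0.0018,0,-0.00085],"jaw": 0},{"twist": [0,0,0],"delta_pos": [0.0018,0,-0.00085],"jaw": 0},{"twist": [0,0,0],"delta_pos": [0.0018,0,-0.00085],"jaw": 0},{"twist": [0,0,0],"delta_pos": [0.0009,0,-0.0004],"jaw": 0},{"twist": [0,0,0],"delta_pos": [0,0,0],"jaw": 0},{"twist": [0,0,0],"delta_pos": [0,0,0],"jaw": 0},{"twist": [0,0,0],"delta_pos": [0,0,0],"jaw": 0},{"twist": [0,0,0],"delta_pos": [0,0,0],"jaw": 0},{"twist": [0,0,0],"delta_pos": [0,0,0],"jaw": 0},{"twist": [0,0,0],"delta_pos": [0,0,0],"jaw": 0}]}}

```text
t: 36.65
ee_pos: [0.492, 0.149, 0.2721]
orientation: [0.027, 0.969, 0.119, -0.216]
wrist_force: [0.7, 0.4, -0.7]
grip_width: 0.019
grip_force: 59.2
```

```bash
python3 - <<'E'
from h import *
tipnow(); s=arm.get_state(); print(np.round(s["wrist_force"],1)); blue("side")
E
```

```text
tip corner-frame mm [-78.4 -60.7   2.3] yaw -0.0 dip 25.1
[ 0.7  0.4 -0.7]
side blue 168 [-54.3 -60.9] [32.4 43.7] 89.5 [[-76.0, -77.0], [-33.0, -77.0], [-32.0, -45.0], [-76.0, -44.0]]
```

Emit:
{"api": "step_arm", "payload": {"motion": [{"twist": [0,0,0],"delta_pos": [0.0009,0,-0.0004],"jaw": 0},{"twist": [0,0,0],"delta_pos": [0.0009,0,-0.0004],"jaw": 0},{"twist": [0,0,0],"delta_pos": [0.0009,0,-0.0004],"jaw": 0},{"twist": [0,0,0],"delta_pos": [0.0005,0,-0.0002],"jaw": 0},{"twist": [0,0,0],"delta_pos": [0,0,0],"jaw": 0},{"twist": [0,0,0],"delta_pos": [0,0,0],"jaw": 0},{"twist": [0,0,0],"delta_pos": [0,0,0],"jaw": 0},{"twist": [0,0,0],"delta_pos": [0,0,0],"jaw": 0},{"twist": [0,0,0],"delta_pos": [0,0,0],"jaw": 0},{"twist": [0,0,0],"delta_pos": [0,0,0],"jaw": 0}]}}

```text
t: 37.7
ee_pos: [0.4953, 0.1498, 0.2719]
orientation: [0.027, 0.969, 0.119, -0.216]
wrist_force: [-3.7, -0.6, 1.6]
grip_width: 0.0192
grip_force: 59.2
```

Emit:
{"api": "step_arm", "payload": {"motion": [{"twist": [0,0,0],"delta_pos": [-0.0045,0,0.0021],"jaw": 0},{"twist": [0,0,0],"delta_pos": [-0.0136,0,0.0064],"jaw": 0},{"twist": [0,0,0],"delta_pos": [-0.0169,0,-0.0362],"jaw": 0},{"twist": [0,0,0],"delta_pos": [-0.0169,0,-0.0362],"jaw": 0},{"twist": [0,0,0],"delta_pos": [-0.045,0,0.021],"jaw": 0},{"twist": [0,0,0],"delta_pos": [-0.03,0,0.014],"jaw": 0},{"twist": [0,0,0],"delta_pos": [0,0,0],"jaw": 0},{"twist": [0,0,0],"delta_pos": [0,0,0],"jaw": 0},{"twist": [0,0,0],"delta_pos": [0,0,0],"jaw": 0},{"twist": [0,0,0],"delta_pos": [0,0,0],"jaw": 0}]}}

```text
t: 38.7
ee_pos: [0.3967, 0.1252, 0.3522]
orientation: [0.027, 0.969, 0.119, -0.215]
wrist_force: [-0.9, -0.3, -1.3]
grip_width: 0.0195
grip_force: 59.2
```

```bash
python3 - <<'E'
from h import *
tipnow(); blue("side"); r=rside("pics/r12.png")
im=np.array(arm.get_image("side"))
b=cv2.resize(im[215:285,185:265],None,fx=8,fy=8,interpolation=cv2.INTER_CUBIC); cv2.imwrite("pics/f.png",cv2.cvtColor(b,cv2.COLOR_RGB2BGR))
g=cv2.cvtColor(r,cv2.COLOR_RGB2GRAY).astype(int)
for a in range(70,240,12): print(a,"front",g[200:260:2,a:a+12].mean(1).round(0).astype(int).tolist()," back",g[90:108,a:a+12].mean(1).round(0).astype(int).tolist())
E
```

```text
tip corner-frame mm [-176.5  -60.8   82.5] yaw -0.0 dip 25.1
side blue 169 [-50.7 -61.7] [45.  31.6] 5.7 [[-75.0, -48.0], [-72.0, -80.0], [-27.0, -75.0], [-30.0, -44.0]]
70 front [236, 236, 235, 234, 232, 231, 231, 232, 234, 234, 234, 235, 235, 236, 236, 236, 237, 237, 235, 228, 218, 204, 181, 160, 149, 153, 161, 164, 164, 164]  back [55, 54, 55, 58, 64, 71, 80, 89, 96, 102, 105, 108, 109, 109, 109, 108, 107, 106]
82 front [233, 233, 233, 234, 234, 234, 234, 233, 233, 233, 233, 233, 232, 232, 232, 231, 231, 233, 234, 235, 230, 207, 177, 152, 146, 150, 153, 157, 159, 158]  back [52, 50, 50, 51, 57, 65, 76, 86, 97, 105, 110, 112, 112, 112, 112, 112, 112, 111]
94 front [231, 232, 232, 232, 232, 232, 231, 231, 231, 231, 231, 231, 230, 231, 231, 231, 231, 232, 237, 236, 225, 207, 181, 159, 145, 145, 154, 158, 160, 161]  back [51, 51, 52, 55, 60, 66, 75, 84, 93, 100, 106, 110, 112, 112, 111, 110, 110, 110]
106 front [229, 229, 230, 231, 232, 232, 232, 232, 231, 230, 231, 232, 232, 232, 232, 231, 232, 234, 234, 227, 212, 183, 153, 132, 133, 146, 156, 160, 163, 164]  back [51, 50, 51, 54, 61
[... 2024 characters left out ...]
97, 97, 96, 94, 90, 92, 98, 108, 123, 137, 153, 161, 162, 163, 163, 162, 162, 163, 163]  back [125, 124, 124, 124, 124, 125, 125, 126, 126, 126, 125, 125, 125, 125, 124, 124, 124, 123]
226 front [156, 155, 155, 155, 155, 155, 156, 156, 157, 158, 159, 160, 159, 157, 155, 154, 157, 160, 164, 165, 165, 165, 164, 163, 162, 161, 160, 160, 161, 163]  back [126, 126, 126, 127, 127, 128, 128, 128, 128, 128, 127, 127, 126, 125, 125, 125, 126, 126]
238 front [164, 163, 162, 162, 162, 162, 163, 163, 163, 164, 165, 166, 165, 164, 162, 160, 159, 158, 159, 160, 161, 162, 163, 164, 165, 165, 164, 163, 163, 163]  back [127, 127, 127, 127, 127, 127, 128, 128, 128, 128, 128, 128, 128, 128, 129, 129, 129, 129]
```

View pics/f.png

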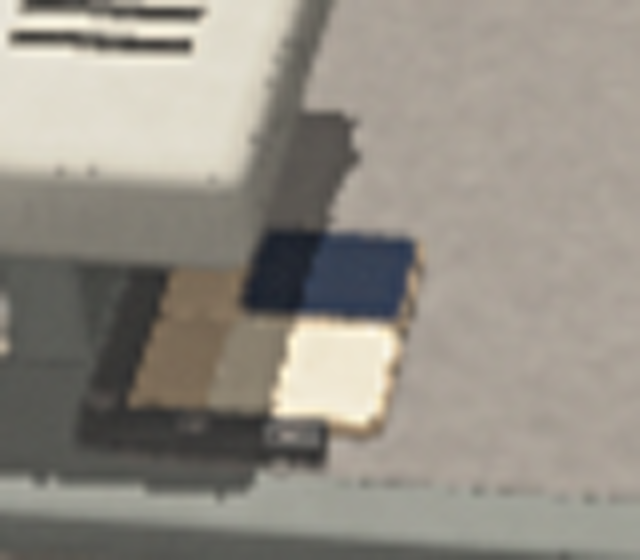

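The tiles lie flush against the back strip and each other: white at crop (130–400, 320–430), blue at (165–415, 235–318). The white tile's left side is against the left strip. Next I lay the spatula back.

Emit:
{"api": "step_arm", "payload": {"motion": [{"twist": [0,0.109,0],"delta_pos": [0,0,0],"jaw": 0},{"twist": [0,0.109,0],"delta_pos": [0,0,0],"jaw": 0},{"twist": [0,0.109,0],"delta_pos": [0,0,0],"jaw": 0},{"twist": [0,0.109,0],"delta_pos": [0,0,0],"jaw": 0},{"twist": [0,0,0.085],"delta_pos": [0,0,0],"jaw": 0},{"twist": [0,0,0],"delta_pos": [0,0.035,0],"jaw": 0},{"twist": [0,0,0],"delta_pos": [0,0.035,0],"jaw": 0},{"twist": [0,0,0],"delta_pos": [0,0.035,0],"jaw": 0},{"twist": [0,0,0],"delta_pos": [0,0.035,0],"jaw": 0},{"twist": [0,0,0],"delta_pos": [0,0,0],"jaw": 0}]}}

```text
t: 39.85
ee_pos: [0.4186, -0.016, 0.3521]
orientation: [0.001, 0.997, 0.077, -0.001]
wrist_force: [-0.1, 0.3, -1.4]
grip_width: 0.0191
grip_force: 59.3
```

```bash
python3 - <<'E'
from h import *
need([.4414,-.2975,.1785],ori(9.0,0))
E
```

```text
t 39.85 pos [ 0.4186 -0.016   0.3521] F [-0.15  0.33 -1.37] w 0.0191 gf 59.3
twist [ 0.0013  0.0024 -0.003 ] delta after turn [-0.0215  0.2816  0.1736] before [-0.0203  0.2815  0.174 ]
```

Emit:
{"api": "step_arm", "payload": {"motion": [{"twist": [0.0013,0.0024,-0.003],"delta_pos": [-0.0036,0.0469,0],"jaw": 0},{"twist": [0,0,0],"delta_pos": [-0.0036,0.0469,0],"jaw": 0},{"twist": [0,0,0],"delta_pos": [-0.0036,0.0469,0],"jaw": 0},{"twist": [0,0,0],"delta_pos": [-0.0036,0.0469,0],"jaw": 0},{"twist": [0,0,0],"delta_pos": [-0.0036,0.0469,0],"jaw": 0},{"twist": [0,0,0],"delta_pos": [-0.0036,0.0469,0],"jaw": 0},{"twist": [0,0,0],"delta_pos": [0,0,0.045],"jaw": 0},{"twist": [0,0,0],"delta_pos": [0,0,0.045],"jaw": 0},{"twist": [0,0,0],"delta_pos": [0,0,0.045],"jaw": 0},{"twist": [0,0,0],"delta_pos": [0,0,0.02],"jaw": 0}]}}

```text
t: 40.85
ee_pos: [0.4407, -0.2924, 0.1916]
orientation: [-0.004, 0.997, 0.081, -0.003]
wrist_force: [-0.4, 0.5, -1.3]
grip_width: 0.0191
grip_force: 59.4
```

```bash
python3 - <<'E'
from h import *
arm.get_image("side");arm.get_image("side")
need([.4414,-.2975,.1785],ori(9.0,0))
E
```

```text
t 40.95 pos [ 0.4408 -0.2924  0.1922] F [-0.57  0.24 -0.48] w 0.019 gf 59.4
twist [-0.0083  0.0057  0.0055] delta after turn [-0.0002  0.0052  0.0137] before [-0.0002  0.0053  0.0137]
```

Emit:
{"api": "step_arm", "payload": {"motion": [{"twist": [-0.0083,0.0057,0.0055],"delta_pos": [0,0,0.003],"jaw": 0},{"twist": [0,0,0],"delta_pos": [0,0,0.003],"jaw": 0},{"twist": [0,0,0],"delta_pos": [0,0,0.003],"jaw": 0},{"twist": [0,0,0],"delta_pos": [0,0,0.002],"jaw": 0},{"twist": [0,0,0],"delta_pos": [0,0,0.0015],"jaw": 0},{"twist": [0,0,0],"delta_pos": [0,0,0.001],"jaw": 0},{"twist": [0,0,0],"delta_pos": [0,0,0.0005],"jaw": 0},{"twist": [0,0,0],"delta_pos": [0,0,0],"jaw": 0},{"twist": [0,0,0],"delta_pos": [0,0,0],"jaw": 0},{"twist": [0,0,0],"delta_pos": [0,0,0],"jaw": 0}]}}

```text
t: 41.95
ee_pos: [0.4421, -0.2944, 0.1829]
orientation: [0.003, 0.997, 0.078, 0.003]
wrist_force: [0.5, -1.2, -0.4]
grip_width: 0.0189
grip_force: 59.4
```

Emit:
{"api": "step_arm", "payload": {"motion": [{"twist": [-0.005,-0.005,0],"delta_pos": [0,0,0.0015],"jaw": 0},{"twist": [0,0,0],"delta_pos": [0,0,0.0015],"jaw": 0},{"twist": [0,0,0],"delta_pos": [0,0,0.001],"jaw": 0},{"twist": [0,0,0],"delta_pos": [0,0,0],"jaw": 0},{"twist": [0,0,0],"delta_pos": [0,0,0],"jaw": 0},{"twist": [0,0,0],"delta_pos": [0,0,0],"jaw": 0},{"twist": [0,0,0],"delta_pos": [0,0,0],"jaw": 0},{"twist": [0,0,0],"delta_pos": [0,0,0],"jaw": 0},{"twist": [0,0,0],"delta_pos": [0,0,0],"jaw": 0},{"twist": [0,0,0],"delta_pos": [0,0,0],"jaw": 0}]}}

```text
t: 42.95
ee_pos: [0.4421, -0.2944, 0.1788]
orientation: [0.006, 0.997, 0.078, 0.001]
wrist_force: [-0.2, 1.1, 0.1]
grip_width: 0.0193
grip_force: 59.4
```

```bash
python3 - <<'E'
from h import *
need([.4414,-.2975,.1785],ori(9.0,0)); print(np.round(arm.get_state()["wrist_torque"],2))
E
```

```text
t 42.95 pos [ 0.4421 -0.2944  0.1788] F [-0.22  1.08  0.06] w 0.0193 gf 59.4
twist [ 0.0123 -0.0012 -0.0006] delta after turn [-0.0012  0.003   0.0003] before [-0.0012  0.003   0.0004]
[0.06 0.01 0.03]
```

Level it (roll 0.7°), lower a last millimetre, and release.

Emit:
{"api": "step_arm", "payload": {"motion": [{"twist": [0.012,0,0],"delta_pos": [0,0,0.0005],"jaw": 0},{"twist": [0,0,0],"delta_pos": [0,0,0.0005],"jaw": 0},{"twist": [0,0,0],"delta_pos": [0,0,0],"jaw": 0},{"twist": [0,0,0],"delta_pos": [0,0,0],"jaw": 0.3},{"twist": [0,0,0],"delta_pos": [0,0,0],"jaw": 0.4},{"twist": [0,0,0],"delta_pos": [0,0,0],"jaw": 0.6},{"twist": [0,0,0],"delta_pos": [0,0,0],"jaw": 0.8},{"twist": [0,0,0],"delta_pos": [0,0,0],"jaw": 1},{"twist": [0,0,0],"delta_pos": [0,0,-0.005],"jaw": 1},{"twist": [0,0,0],"delta_pos": [0,0,-0.02],"jaw": 1}]}}

```text
t: 43.95
ee_pos: [0.4411, -0.2936, 0.2011]
orientation: [-0.002, 0.997, 0.078, -0.001]
wrist_force: [0.2, 0.3, -0.0]
grip_width: 0.0851
grip_force: 0.0
```

Emit:
{"api": "step_arm", "payload": {"motion": [{"twist": [0,0,0],"delta_pos": [0,0,-0.03],"jaw": 1},{"twist": [0,0,0],"delta_pos": [0,0,-0.04],"jaw": 1},{"twist": [0,0,0],"delta_pos": [0,0,-0.04],"jaw": 1},{"twist": [0,0,0],"delta_pos": [0,0.04,-0.02],"jaw": 1},{"twist": [0,0,0],"delta_pos": [0,0.04,0],"jaw": 1},{"twist": [0,0,0],"delta_pos": [0,0.04,0],"jaw": 1},{"twist": [0,0,0],"delta_pos": [0,0.04,0],"jaw": 1},{"twist": [0,0,0],"delta_pos": [0,0,0],"jaw": 1},{"twist": [0,0,0],"delta_pos": [0,0,0],"jaw": 1},{"twist": [0,0,0],"delta_pos": [0,0,0],"jaw": 1}]}}

```text
t: 44.95
ee_pos: [0.4667, -0.4516, 0.3327]
orientation: [-0.0, 0.997, 0.078, 0.0]
wrist_force: [-0.1, 0.8, -0.6]
grip_width: 0.0855
grip_force: 0.0
```

```bash
python3 - <<'E'
from h import *
im=blue("side"); top=np.array(arm.get_image("top")); hsv=cv2.cvtColor(top,cv2.COLOR_RGB2HSV); print(arm.get_state()["t"])
for nm,lo,hi,z in(("yellow",(18,120,90),(32,255,255),.012),("orange",(4,120,90),(15,255,255),.004)):
    m=cv2.inRange(hsv,np.array(lo),np.array(hi)); m[:,:360]=0; m[:,402:]=0; v,u=np.nonzero(m); print(nm,len(u),unproj("top",np.c_[u,v],z).mean(0).round(4))
a=cv2.imread("pics/top0.png"); d=np.abs(a[:,:,::-1].astype(int)-top).max(2)>60
for nm,(c0,c1,r0,r1) in dict(green=(115,145,145,182),red=(145,172,140,172),tape=(160,198,238,280),brush=(412,442,180,272),purple1=(300,335,132,162),purple2=(303,338,194,223),pink=(222,242,260,290)).items(): print(nm,d[r0:r1,c0:c1].sum())
r=rect("side",im,S,.031); g=cv2.cvtColor(r,cv2.COLOR_RGB2GRAY).astype(int)
print("lit",g[190:225,134:236:2].mean(0).round(0).astype(int).tolist()); print("shade seam",g[175:180,120:200:2].mean(0).round(0).astype(int).tolist())
E
```

```text
side blue 168 [-51.  -61.3] [44.3 32.1] 2.0 [[-74.0, -46.0], [-73.0, -78.0], [-28.0, -77.0], [-29.0, -44.0]]
45.05
yellow 294 [ 0.4174 -0.295   0.012 ]
orange 477 [ 0.6044 -0.2671  0.004 ]
green 0
red 0
tape 0
brush 1018
purple1 0
purple2 0
pink 0
lit [233, 233, 226, 215, 198, 173, 146, 122, 97, 76, 65, 60, 56, 56, 58, 60, 62, 62, 63, 62, 62, 62, 62, 62, 62, 62, 62, 62, 62, 62, 62, 62, 62, 62, 61, 60, 60, 58, 57, 56, 60, 66, 74, 87, 104, 119, 133, 144, 152, 155, 156]
shade seam [131, 136, 143, 150, 153, 153, 150, 144, 139, 137, 131, 118, 108, 98, 80, 65, 54, 43, 35, 34, 36, 34, 34, 35, 37, 39, 42, 43, 44, 44, 43, 41, 39, 38, 37, 37, 38, 40, 41, 41]
```

```bash
python3 -c "
from workcell import arm
print(arm.job_done())"
```

```text
the job is handed in; nothing more can be done
None
```

The job is handed in at about 45 s: the white tile was pushed tight into the fence corner, the blue tile was set against the back strip and the white tile's side, and the spatula lies flat beside the stand again. The final pictures showed no gap between the tiles and the other things unmoved, except that the arm hid the brush.

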